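Interleave and lock a stack of finished slabs in a strut cradle

TASK

Lay the long plywood separator sheet squarely and centred over the slab that is already in the strut cradle, then set the other slab of the same full length squarely on the sheet, so that the bare slabs never touch and nothing is dropped. Then lock the stack in: lower the hammer-head stop post into the open slot of the strut with its head along the slot, and give it a quarter turn so that the head lies across the slot under the lips, the collar resting on the strut. Leave the first slab where it lies and all other things on the bench undisturbed.

Things in the scene. Friction and masses are not known exactly. Their poses are not given: they have to be found in the camera images.
- cradle: Packing cradle fixed to the bench: steel slotted strut 226 x 45 x 41 mm, slot up, on two cross feet 4 thick, 110 wide. Origin on the bench under the strut's centre line; x along the strut from the fence end (-123 mm) to the open-slot end (+103 mm), z up. Plywood bed from x = -115 to +35 mm; bare strut with open slot from +35 to +99 mm.
- fence (a point): Middle of the top edge of the upright aluminium fence plate at the cradle's -x end: 8 mm thick, 66 wide, inner face at cradle x = -115 mm, top 109 mm above the bench.
- bed (a point): Centre of the top of the plywood bed on the strut, 150 x 66 x 8 mm, top 49 mm above the bench; axes as the cradle's.
- slot (a point): Middle of the open piece of slot, at the top of the lips (z = 41 mm); axes as the cradle's: x runs along the slot. The slot is 22 mm wide and 64 mm long; lips 7 mm thick, the cavity below them 40 mm wide and 31 mm deep.
- first_slab: First-layer aluminium slab lying loose on the cradle's bed, 120 x 52 x 16 mm (x, y, z), about 0.2 to 0.4 kg; centre near x = -37 mm of the cradle, long side along the strut. Origin at the centre of its underside, z up.
- next_slab: The slab for the next layer, same as the first: aluminium, 120 x 52 x 16 mm (x, y, z), 0.2 to 0.4 kg, lying flat on the bench. Origin at the centre of its underside, x along its length.
- sheet: Separator: rigid plywood sheet 130 x 60 x 6 mm (x, y, z), 40 g, lying flat and loose on a smaller timber block. Origin at the centre of its underside, x along its length.
- block: Timber block 90 x 36 x 30 mm fixed to the bench, under the sheet (same centre; the sheet overhangs it by 20 mm at the ends and 12 mm at the sides). Origin at the centre of its underside.
- stop_post: Hammer-head stop post, 0.25 kg, 108 mm tall, hanging upright in the holder. Origin at the centre of its head's underside, x along the head. From below: head 32 x 13 x 8 mm; neck 13 diameter, 10 long; collar 38 diameter, underside at z = 18; sleeve 32 diameter to z = 84; grip bar on top. Seated in the strut, collar on the lips, its origin is 23 mm above the bench.
- post_grip (a point): Centre of the stop post's flat steel grip bar, 44 (x) x 10 (y) x 24 mm high, parallel to the head, 96 mm above the post's origin.
- holder: Dark timber holder 70 x 52 x 30 mm fixed to the bench, with a through slot 40 (x) x 20 mm (y) in which the head of the stop post hangs, collar on top. Origin at the centre of its underside; x along its slot.
- short_slab: Bystander: shorter aluminium slab 80 x 52 x 16 mm on the bench; not for this stack. Origin at the centre of its underside.
- small_ply: Bystander: square plywood piece 70 x 70 x 6 mm on the bench. Origin at the centre of its underside.
- spray_can: Bystander: grey can, 52 mm diameter, 140 mm tall, standing. Origin at the centre of its underside.
- jar: Bystander: clear jar with a black cap, 44 mm diameter, 55 mm tall. Origin at the centre of its underside.
- bearing: Bystander: steel ring-shaped bearing lying flat, 48 mm diameter, 18 mm high. Origin at the centre of its underside.
- mug: Bystander: white mug, 76 mm diameter, 90 mm tall, handle towards its +y. Origin at the centre of its underside.
- oil_bottle: Bystander: white plastic bottle, 60 mm diameter, 170 mm tall. Origin at the centre of its underside.
- wrench: Bystander: steel wrench 190 mm long lying flat along its x. Origin under its middle.
Not all that is in view belongs to the job. Leave any turquoise look-alike of the stop_post alone.

How it is judged:
On the way, in this order (a step that is already met when the one before it is completed fails the run):
1. the separator sheet lies flat, square and centred on the first slab, let go (x of sheet in the frame of first_slab between -0.012 and 0.012 m and y of sheet in the frame of first_slab between -0.009 and 0.009 m and z of sheet in the frame of first_slab between 0.013 and 0.019 m and angle between the x axis of sheet and the x axis of first_slab, either way round below 0.12 rad and angle between sheet's own z axis and vertical below 0.05 rad and contact force between the fingers and sheet below 0.1 N), for 0.2 s.
2. the next slab lies flat, square and centred on the sheet, let go (x of sheet in the frame of first_slab between -0.012 and 0.012 m and y of sheet in the frame of first_slab between -0.009 and 0.009 m and z of sheet in the frame of first_slab between 0.013 and 0.019 m and angle between the x axis of sheet and the x axis of first_slab, either way round below 0.12 rad and angle between each of sheet, next_slab's own z axis and vertical below 0.05 rad and x of next_slab in the frame of first_slab between -0.014 and 0.014 m and y of next_slab in the frame of first_slab between -0.01 and 0.01 m and z of next_slab in the frame of first_slab between 0.019 and 0.026 m and angle between the x axis of next_slab and the x axis of first_slab, either way round below 0.14 rad and contact force between the fingers and next_slab below 0.1 N), for 0.2 s.
3. the stop post's head is down through the slot, below the lips, still along the slot (x of stop_post in the frame of cradle between 0.045 and 0.09 m and z of stop_post in the frame of cradle between 0.01 and 0.0265 m and angle between the x axis of stop_post and the x axis of cradle, either way round below 0.5 rad), for 0.05 s.
At the end, for the whole second after the job is handed in: Sheet flat on the first slab (within 12 mm along, 9 across, 0.12 rad); next slab flat on it (14, 10 mm, 0.14 rad); post upright in the open slot, collar down within 4 mm, head at least 1.2 rad from along the slot; all released and at rest, first slab within 15 mm of its start (all of step 2 and x of stop_post in the frame of cradle between 0.045 and 0.09 m and y of stop_post in the frame of cradle between -0.012 and 0.012 m and z of stop_post in the frame of cradle between 0.018 and 0.027 m and angle between stop_post's own z axis and vertical below 0.1 rad and angle between the x axis of stop_post and the x axis of cradle, either way round above 1.2 rad and contact force between the fingers and sheet below 0.1 N and contact force between the fingers and stop_post below 0.1 N and distance of first_slab from where it was at the start of the episode below 0.015 m and linear speed of each of sheet, next_slab, stop_post below 0.02 m/s); the robot touches nothing.
It fails at once if the two bare slabs touch (contact force between first_slab and next_slab above 0.5 N).
It fails at once if the sheet, the slab or the stop post is dropped (falls free faster than 0.5 m/s) ((linear speed of sheet above 0.5 m/s and contact force between the fingers and sheet below 0.02 N) or (linear speed of next_slab above 0.5 m/s and contact force between the fingers and next_slab below 0.02 N) or (linear speed of stop_post above 0.5 m/s and contact force between the fingers and stop_post below 0.02 N)).
It fails at once if the first slab is shifted by more than 15 mm (distance of first_slab from where it was at the start of the episode above 0.015 m).
It fails at once if a bystander is moved by more than 30 mm (distance of any of short_slab, small_ply, spray_can, jar, bearing, mug, oil_bottle, wrench from where it was at the start of the episode above 0.03 m).
It also fails if it takes over 72 s, if anything falls off the work surface, if the arm or the gripper's body presses on something with over 40 N, if the wrist force passes 120 N, or if a joint passes its speed limit or range.

ROBOT

A 6-joint arm with a two-finger parallel gripper is mounted at the origin on the work surface. World frame = base frame: x ahead of the robot, y to its left, z up, the work surface at z = 0. Lengths are in m, angles in rad, forces in N, time in s.
With the tool pointing down it reaches from about 0.3 to 0.875 m from the base axis. Payload 4.2 kg.
Tool frame: the origin (TCP) lies at the very end of the fingers, on their centre line; the grasp point (between the pads) lies 19 mm behind it; z points along the fingers, x is the direction in which the jaws open and shut, and the axes are right-handed (so a half turn about z gives the same grasp; the last joint's range is limited). The gripper opens to 85 mm and grips with 20 to 120 N. Pads are 22 mm wide; open, the fingers measure 114 mm over their backs; the gripper's body (76 mm by 85 mm) begins 54 mm behind the grasp point. The pads swing forward as they close: fully open they stand 13 mm farther back than shut.
Start: joints at [-1.226, 0.32, 1.565, -0, 1.257, -0.02], TCP at [0.205, -0.537, 0.231] pointing down, gripper open.
Joint ranges: [-3.11, 3.11], [-0.84, 2.01], [0.21, 2.61], [-1.34, 4.49], [0.05, 2.63], [-2.56, 2.56]. Speed limits (rad/s): [2.57, 2.57, 3.14, 3.14, 3.14, 3.14].

INTERFACE

Orientations are given as [roll, pitch, yaw] about the fixed x, y, z axes, in that order (R = Rz(yaw) Ry(pitch) Rx(roll)).
In Python, from cell import env gives the robot as it stands. The module is installed in compiled form; this text tells all that it offers.
- The arm moves only by the shell command python3 -m jog 'ROWS' [FORCE]. ROWS is text: rows parted by semicolons, each of 7 numbers parted by spaces: the turn, a rotation vector about the tool's x, y, z in rad, then the shift along the tool's x, y, z in cm, then the gripper command: -1 is fully open, 1 is shut, values between are in proportion. In form: wx wy wz tx ty tz claw; .... A call has 1 to 8 rows; each row shifts and turns the pose as measured when the row begins, along the tool's axes as they then stand; what a row does not reach is not made up. A row lasts 1/12 s, in which the tool goes at most 41.7 mm and 7.16 degrees, less where a joint would pass 70% of its speed; a pose out of reach is approached as far as the arm can. A call with a gripper value outside its range is refused whole. The fingers move at their own pace and stop on an object; FORCE is the grip in N (left out, the last holds). Time passes only in rows, so rows that do not move let the fingers close. It gives the time, the measured TCP pose, the force and the opening at its end, in the units of the state.
- env.observe(): the state, without advancing time (a new reading comes with each control period).
- env.capture(name): name is "side" or "top"; returns the picture (420x560x3 uint8, red, green, blue); there is no depth.
- env.get_calibration(name): a dict with "intrinsics" (3x3 intrinsics, pixels), "dist_coeffs" ([k1, k2, p1, p2, k3] as OpenCV has them; the pictures are not rectified), "rvec" (rotation vector, rad) and "tvec" (3), from world to camera coordinates, as OpenCV has them. Camera axes: x right, y down, z forward; pixel columns grow to the right and rows downward; lengths in m; the calibration is good to about 2 mm. A picture is of the moment at which its call begins. get_calibration takes no time and is no camera call.
- env.close_job(): hands the job in, once; it reports no verdict.
The state is a dict: "clock": time; "joint_pos": joint angles; "dq": joint speeds; "effort": joint torques, N m; "tcp_pos": TCP position; "tool_rot": TCP orientation; "wrist_force": force on the tool from outside, world axes, zero at the start; "wrist_torque": the same for the moment, N m; "finger_gap": finger opening in m.
Only numpy, scipy, OpenCV 4.12 (cv2) and the standard library are available. Lean on these libraries where they do the work, as an engineer would, in place of code of your own. Each camera call takes 0.05 s, during which the arm holds its last target.

## Working session

There is one attempt and no reset: what is moved stays moved. The work goes in short steps, Python scripts to look and compute and a shell command to move; the robot and the scene stay as the last step left them, time stands still between calls to the robot, and variables do not carry over. Pictures are saved under pics/ and viewed, and the job is handed in when it is done.

```bash
mkdir -p pics
python3 - <<'E'
from cell import env
import cv2
print(env.observe())
for n in ("side","top"):
    cv2.imwrite(f"pics/{n}0.png",env.capture(n)[:,:,::-1]); print(n,env.get_calibration(n))
E
```

```text
{'clock': 0.0, 'joint_pos': array([-1.22599471e+00,  3.20309922e-01,  1.56569771e+00, -1.91339284e-05,
        1.25738219e+00, -2.00124384e-02]), 'dq': array([-7.39227604e-05, -1.11328252e-03,  2.25881824e-03,  9.80261067e-04,
        9.00966083e-04, -1.39557558e-04]), 'effort': array([ 1.30920798e-04, -4.15531254e+01, -2.34161443e+01,  4.97593945e-06,
        8.42143781e-03,  1.82440516e-05]), 'tcp_pos': array([ 0.20497227, -0.53671171,  0.23046465]), 'tool_rot': array([-3.14157488e+00,  1.79716988e-03, -1.20597634e+00]), 'wrist_force': array([0.00872   , 0.08495097, 0.60725916]), 'wrist_torque': array([-0.01935409, -0.04440109, -0.02781921]), 'finger_gap': 0.0851029426222142}
side {'intrinsics': array([[470.10028275,   0.        , 271.40793101],
       [  0.        , 470.10028275, 208.53371508],
       [  0.        ,   0.        ,   1.        ]]), 'dist_coeffs': array([0.01706614, 0.        , 0.        , 0.        , 0.        ]), 'rvec': array([ 0.54521859, -2.48101035,  1.42615946]), 'tvec': array([0.50457117, 0.20136863, 1.2312922 ])}
top {'intrinsics': array([[419.92131749,   0.        , 283.7988134 ],
       [  0.        , 419.92131749, 209.14382212],
       [  0.        ,   0.        ,   1.        ]]), 'dist_coeffs': array([0.04267691, 0.        , 0.        , 0.        , 0.        ]), 'rvec': array([ 2.14345577, -2.14207347,  0.16974479]), 'tvec': array([-0.00582878,  0.55289565,  1.28671652])}
```

View pics/side0.png

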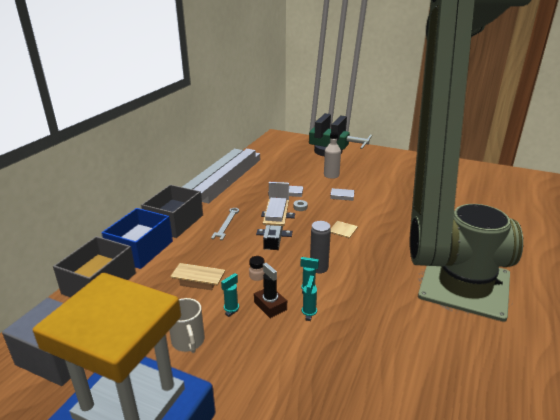

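View pics/top0.png

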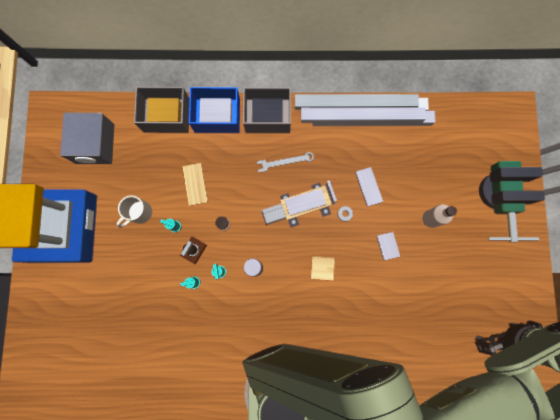

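The top view shows the cradle at about (300,205) and the sheet at about (195,184). The two loose slabs are at (369,186) and (388,246). The holder with the dark-topped post is at about (193,250), and the turquoise look-alikes are at (171,224), (218,271) and (190,283). Next I'll enlarge the working region.

```bash
cat > h.py <<'E'
import cv2, numpy as np
from cell import env
from scipy.spatial.transform import Rotation as Rn
def cal(n):
    c=env.get_calibration(n); return np.array(c["intrinsics"]),np.array(c["dist_coeffs"]),np.array(c["rvec"]),np.array(c["tvec"])
def ray(n,uv):
    K,D,r,t=cal(n); R=cv2.Rodrigues(r)[0]
    p=cv2.undistortPoints(np.array(uv,float).reshape(-1,1,2),K,D)[:,0]
    d=np.c_[p,np.ones(len(p))]@R; return -R.T@t,d
def onz(n,uv,z):
    o,d=ray(n,uv); return o+d*((z-o[2])/d[:,2])[:,None]
def proj(n,P):
    K,D,r,t=cal(n); return cv2.projectPoints(np.array(P,float).reshape(-1,3),r,t,K,D)[0][:,0]
def crop(img,x0,y0,x1,y1,s,name):
    cv2.imwrite(name,cv2.resize(img[y0:y1,x0:x1],None,fx=s,fy=s,interpolation=cv2.INTER_CUBIC))
E
python3 - <<'E'
from h import *
t=cv2.imread("pics/top0.png");s=cv2.imread("pics/side0.png")
crop(t,150,150,290,300,4,"pics/t_a.png");crop(t,255,150,415,270,5,"pics/t_b.png");crop(s,160,170,370,350,3.5,"pics/s_a.png")
E
```

```text
(no output)
```

View pics/t_a.png

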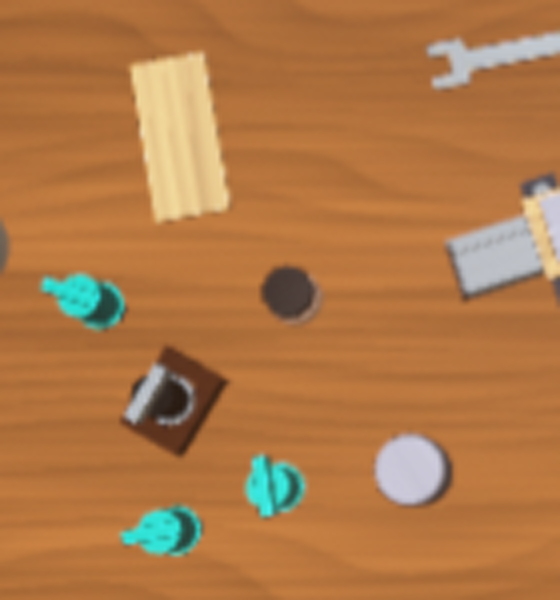

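View pics/t_b.png

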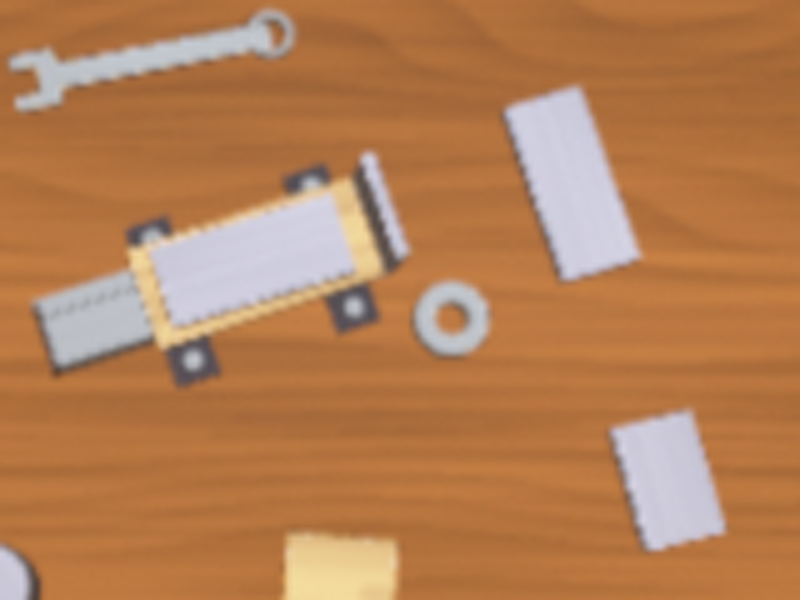

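View pics/s_a.png

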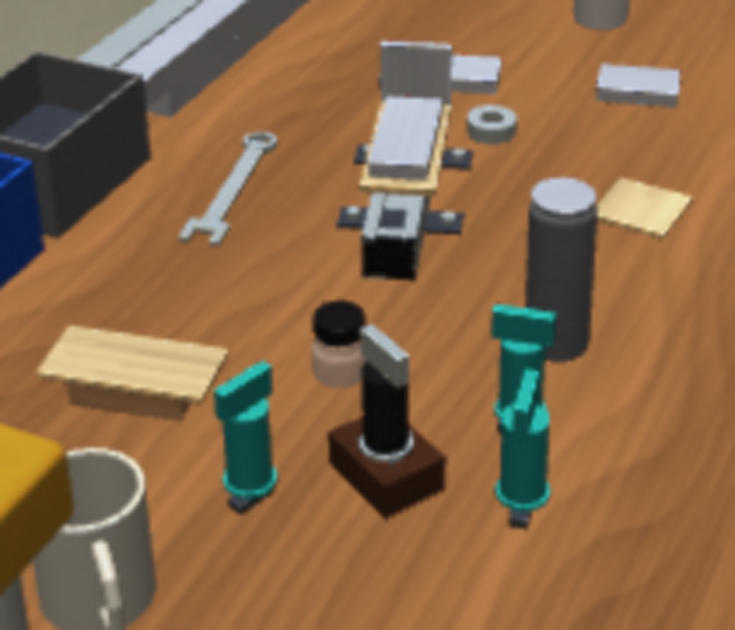

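Candidates:
- **Post:** the black post with the grey bar in the dark holder at top (193,250) fits the description. The turquoise ones at (171,224), (218,271) and (190,283) are decoys.
- **Next slab:** the slab at (369,186) looks about 120 mm long. The one at (388,246) is about 80 mm, so it is the short one.
- **Sheet:** the long ply at (195,184) lies on a block. The square ply at (322,268) is the bystander.

The crops confirm this. Now measuring.

```bash
cat > meas.py <<'E'
from h import *
def rect(n,img,mask,seed,z,lab):
    k,l,st,c=cv2.connectedComponentsWithStats(mask.astype(np.uint8))
    i=l[seed[1],seed[0]]
    if i==0: print(lab,"seed off",img[seed[1],seed[0]]); return
    cs,_=cv2.findContours((l==i).astype(np.uint8),cv2.RETR_EXTERNAL,cv2.CHAIN_APPROX_NONE)
    ct=max(cs,key=len)[:,0].astype(float)
    P=onz(n,ct,z)[:,:2]
    (cx,cy),(w,h),a=cv2.minAreaRect((P*1000).astype(np.float32))
    if w<h: a+=90; w,h=h,w
    a=(a+90)%180-90
    print(lab,n,"c mm %.1f %.1f size %.1f x %.1f yaw deg %.1f"%(cx,cy,w,h,a))
    return cx,cy,a
E
python3 - <<'E'
from meas import *
t=cv2.imread("pics/top0.png"); hsv=cv2.cvtColor(t,cv2.COLOR_BGR2HSV)
H,S,V=[hsv[:,:,i].astype(int) for i in range(3)]
for p in [(195,184),(369,186),(388,246),(300,203),(268,215),(331,192),(256,214),(256,220),(270,208),(188,248),(285,210),(195,262)]:
    print(p,hsv[p[1],p[0]])
lav=(S<40)&(V>150)
ply=(H>15)&(H<32)&(S<150)&(V>180)
rect("top",t,ply,(195,184),.036,"sheet")
rect("top",t,lav,(369,186),.016,"next")
rect("top",t,lav,(388,246),.016,"short")
rect("top",t,lav&(V>190),(300,203),.065,"first")
rect("top",t,lav|ply,(300,203),.055,"first+bed")
rect("top",t,(S<70)&(V<100)|False,(197,250),.03,"holder?")
for n in("top","side"): print(n, -cv2.Rodrigues(cal(n)[2])[0].T@cal(n)[3])
E
```

```text
(195, 184) [ 21  94 238]
(369, 186) [124  18 224]
(388, 246) [122  17 219]
(300, 203) [122  18 223]
(268, 215) [110  12 198]
(331, 192) [129  18 185]
(256, 214) [ 14 168 188]
(256, 220) [ 14 166 192]
(270, 208) [114   7 193]
(188, 248) [ 11  19 105]
(285, 210) [ 19 100 227]
(195, 262) [ 11 171  67]
sheet top c mm 636.1 280.8 size 131.3 x 60.9 yaw deg 10.9
next top c mm 633.0 -282.2 size 120.4 x 52.7 yaw deg 17.3
short top c mm 439.9 -337.6 size 79.1 x 53.0 yaw deg 14.4
first top c mm 574.6 -71.1 size 119.1 x 56.4 yaw deg -73.5
first+bed top c mm 566.6 -43.4 size 213.1 x 73.0 yaw deg -72.3
holder? seed off [103 104 109]
top [ 3.48415548e-01 -6.34307389e-04  1.35645611e+00]
side [0.03746991 1.08372538 0.79709295]
```

Run:
```python
from meas import *
t=cv2.imread("pics/top0.png"); hsv=cv2.cvtColor(t,cv2.COLOR_BGR2HSV)
H,S,V=[hsv[:,:,i].astype(int) for i in range(3)]
for s in (22,26,30,36):
  rect("top",t,(S<s)&(V>208)&(H>100),(300,203),.065,"first S%d"%s)
rect("top",t,(S<40)&(V>150)&(V<212)&(H<118),(268,215),.041,"strut")
ply=(H>12)&(H<32)&(S<150)&(V>150)
full=(ply|(S<60)&(V>140))
m=full.copy(); 
yy,xx=np.mgrid[:420,:560]
rect("top",t,((H<11)&(V<125)&(S>100)|(V<75))&(abs(xx-193)<25)&(abs(yy-250)<22),(200,258),.03,"holder")
s=cv2.imread("pics/side0.png"); hs=cv2.cvtColor(s,cv2.COLOR_BGR2HSV)
H,S,V=[hs[:,:,i].astype(int) for i in range(3)]
for p in [(277,208),(197,273),(275,186),(270,186),(273,236),(342,193),(270,268),(278,272)]: print(p,hs[p[1],p[0]])
rect("side",s,(S<60)&(V>185),(277,208),.065,"first")
rect("side",s,(H>12)&(S<150)&(V>150),(197,273),.036,"sheet")
crop(t,255,175,345,235,8,"pics/t_c.png");crop(s,240,175,310,255,8,"pics/s_c.png");crop(t,170,230,220,270,12,"pics/t_d.png");crop(s,245,255,295,320,9,"pics/s_d.png")
```

```text
first S22 top c mm 574.2 -71.0 size 116.9 x 47.2 yaw deg -72.6
first S26 top c mm 574.2 -71.0 size 116.9 x 47.2 yaw deg -72.6
first S30 top c mm 574.2 -71.0 size 116.9 x 47.2 yaw deg -72.6
first S36 top c mm 574.2 -71.0 size 116.9 x 47.2 yaw deg -72.6
strut top c mm 540.7 26.0 size 61.1 x 42.5 yaw deg -71.4
holder seed off [ 56 106 168]
(277, 208) [112  27 215]
(197, 273) [ 20  87 222]
(275, 186) [12 14 94]
(270, 186) [12 13 97]
(273, 236) [100  25 182]
(342, 193) [110  26 214]
(270, 268) [101  25 192]
(278, 272) [ 14 152 169]
first side c mm 578.0 -72.2 size 115.8 x 52.8 yaw deg -72.8
sheet side c mm 640.4 277.7 size 136.5 x 65.5 yaw deg 10.8
```

View pics/t_c.png

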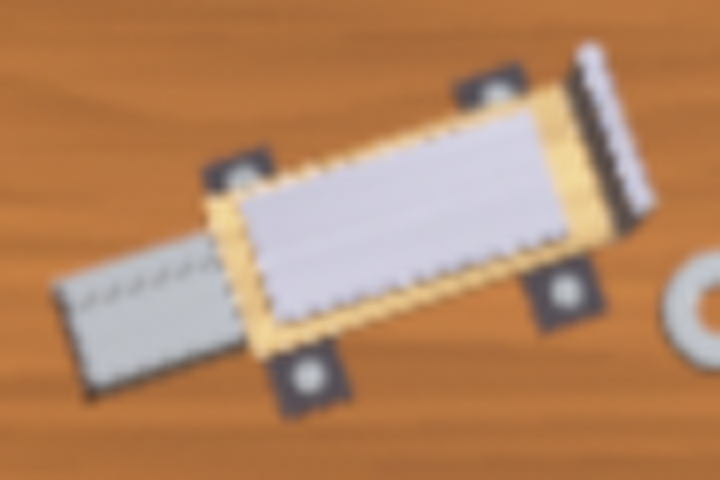

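View pics/s_c.png

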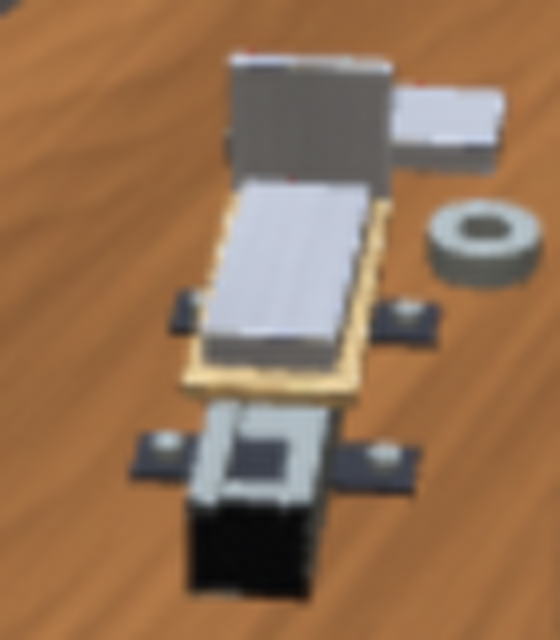

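View pics/t_d.png

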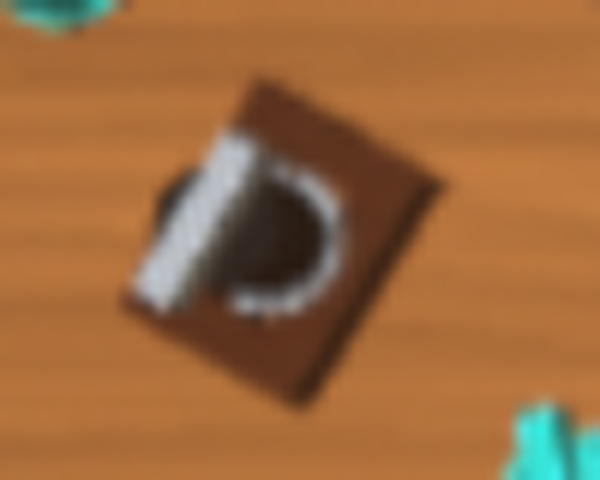

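View pics/s_d.png

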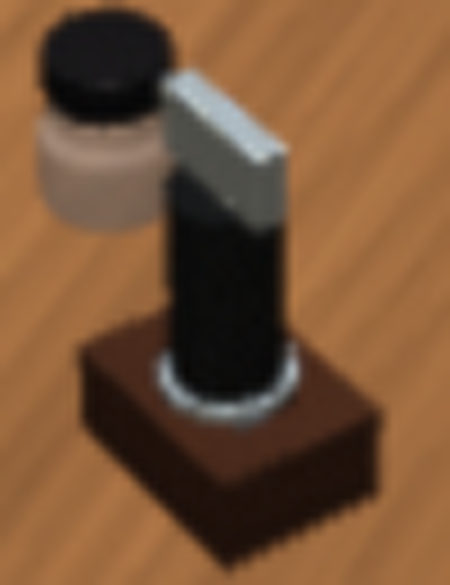

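Run:
```python
from meas import *
def cr(n,pts,x0,y0,s,z,lab,fl=False):
    p=(np.array(pts)+.5)/s-.5+[x0,y0]
    P=onz(n,p,z)[:,:2]*1000
    (cx,cy),(w,h),a=cv2.minAreaRect(P.astype(np.float32))
    if w<h:a+=90;w,h=h,w
    print(lab,n,"mean",P.mean(0).round(1),"size %.1f %.1f yaw %.1f"%(w,h,(a+90)%180-90))
cr("top",[(240,198),(528,108),(570,238),(278,322)],255,175,8,.065,"first")
cr("top",[(204,198),(560,82),(615,240),(260,355)],255,175,8,.049,"bed(incl under fence)")
cr("top",[(262,78),(443,183),(300,408),(122,300)],170,230,12,.03,"holder")
cr("top",[(228,130),(262,150),(170,312),(135,285)],170,230,12,.12,"bar")
cr("side",[(163,87),(193,72),(288,150),(262,162)],245,255,9,.12,"bar")
cr("side",[(80,350),(232,478),(378,410)],245,255,9,.03,"holder3")
cr("side",[(250,182),(370,186),(337,335),(205,332)],240,175,8,.065,"first")
cr("top",[(576,42),(600,42),(655,205),(635,210)],255,175,8,.109,"fence")
cr("top",[(50,287),(90,393)],255,175,8,.041,"strutend")
cr("side",[(188,500),(310,500)],240,175,8,.041,"strutend")
cr("side",[(232,440),(290,440),(228,482),(285,482)],240,175,8,.041,"slot")
```

```text
first top mean [573.4 -71.8] size 118.6 54.0 yaw -73.1
bed(incl under fence) top mean [575.3 -75. ] size 149.0 66.9 yaw -71.6
holder top mean [425.8 279.4] size 68.3 55.6 yaw -30.7
bar top mean [426.1 280.8] size 44.7 10.8 yaw -29.3
bar side mean [427.9 282.2] size 42.3 10.2 yaw -28.6
holder3 side mean [423.1 293.3] size 85.5 37.0 yaw 7.6
first side mean [575.8 -74. ] size 121.0 49.9 yaw -72.4
fence top mean [ 601.  -149.9] size 68.7 8.7 yaw 18.2
strutend top mean [527.8  59.3] size 45.2 0.0 yaw 20.9
strutend side mean [533.  56.] size 44.3 0.0 yaw 24.1
slot side mean [540.9  30.9] size 29.1 21.6 yaw -67.5
```

```bash
cat > go.py <<'E'
import sys
from h import *
def show(tx=None,ty=None,tz=None,yaw=None):
    o=env.observe(); p=o["tcp_pos"]; R=Rn.from_euler("xyz",o["tool_rot"])
    print("t %.2f tcp mm %s yaw %.1f gap %.1f F %s q6 %.2f"%(o["clock"],(p*1000).round(1),np.degrees(o["tool_rot"][2]),o["finger_gap"]*1000,np.round(o["wrist_force"],1),o["joint_pos"][5]))
    if tx is None:return
    T=Rn.from_euler("xyz",[np.pi,0,np.radians(yaw)])
    rv=(R.inv()*T).as_rotvec(); d=np.array([tx,ty,tz])/10-p*100
    print("rotvec",rv.round(3),"rows>=%.1f"%(np.linalg.norm(rv)/.125),"| shift cm now",R.inv().apply(d).round(2),"after turn",T.inv().apply(d).round(2),"rows>=%.1f"%(np.linalg.norm(d)/4.17))
if __name__=="__main__": show(*map(float,sys.argv[1:]))
E
python3 go.py 637 280 150 -79.1
python3 - <<'E'
from h import *
print(onz("top",[(176,228),(221,272),(195,283),(222,223)],0.02)*1000)
E
```

```text
t 0.10 tcp mm [ 205.  -536.8  230.6] yaw -69.1 gap 85.6 F [ 0.8  0.1 -0.6] q6 -0.02
rotvec [0.    0.002 0.175] rows>=1.4 | shift cm now [-60.88 -69.5    8.16] after turn [-72.03 -57.86   8.06] rows>=22.2
[[495.31622395 337.91831504  20.        ]
 [356.51156502 191.56668785  20.        ]
 [322.75781466 271.67862888  20.        ]
 [511.39135119 192.16492706  20.        ]]
```

```bash
python3 -m jog '0 0 0.088 0 0 0 -1; 0 0 0.088 -2 -1.6 0 -1; 0 0 0 -3.2 -2.6 0 -1; 0 0 0 -3.2 -2.6 0 -1; 0 0 0 -3.2 -2.6 0 -1; 0 0 0 -3.2 -2.6 0 -1; 0 0 0 -3.2 -2.6 0 -1; 0 0 0 -3.2 -2.6 0 -1'; python3 -m jog '0 0 0 -3.2 -2.6 0 -1; 0 0 0 -3.2 -2.6 0 -1; 0 0 0 -3.2 -2.6 0 -1; 0 0 0 -3.2 -2.6 0 -1; 0 0 0 -3.2 -2.6 0 -1; 0 0 0 -3.2 -2.6 0 -1; 0 0 0 -3.2 -2.6 0 -1; 0 0 0 -3.2 -2.6 0 -1'; python3 go.py 637 280 150 -79.1
```

```text
clock: 0.77
tcp_pos: [0.3328, -0.2963, 0.2257]
tool_rot: [3.138, 0.005, -1.405]
wrist_force: [1.5, 0.3, 0.1]
finger_gap: 0.0851
clock: 1.43
tcp_pos: [0.4926, -0.0036, 0.225]
tool_rot: [3.136, 0.006, -1.406]
wrist_force: [0.4, -0.9, 0.9]
finger_gap: 0.0855
t 1.43 tcp mm [492.6  -3.6 225. ] yaw -80.6 gap 85.5 F [ 0.4 -0.9  0.9] q6 1.37
rotvec [ 0.006  0.006 -0.025] rows>=0.2 | shift cm now [-25.56 -18.95   7.54] after turn [-25.11 -19.55   7.5 ] rows>=7.8
```

```bash
python3 -m jog '0 0 0 -3.2 -2.4 0 -1; 0 0 0 -3.2 -2.4 0 -1; 0 0 0 -3.2 -2.4 0 -1; 0 0 0 -3.2 -2.4 0 -1; 0 0 0 -3.2 -2.4 0.5 -1; 0 0 -0.025 -3.2 -2.4 1 -1; 0 0 0 -2 -1.6 1 -1; 0 0 0 0 0 0 -1';  python3 go.py 637 280 100 -79.1
```

```text
clock: 2.1
tcp_pos: [0.6175, 0.2499, 0.1954]
tool_rot: [3.134, 0.007, -1.371]
wrist_force: [-0.9, 0.3, -0.4]
finger_gap: 0.0855
t 2.10 tcp mm [617.5 249.9 195.4] yaw -78.6 gap 85.5 F [-0.9  0.3 -0.4] q6 1.73
rotvec [0.007 0.007 0.009] rows>=0.1 | shift cm now [-2.5  -2.58  9.54] after turn [-2.59 -2.48  9.54] rows>=2.4
```

```bash
python3 -m jog '0.007 0.007 0.009 -1.3 -1.3 2.5 -1; 0 0 0 -1.3 -1.3 2.5 -1; 0 0 0 0 0 2.5 -1; 0 0 0 0 0 1.5 -1; 0 0 0 0 0 0 -1';  python3 go.py 637 280 60 -79.1
python3 - <<'E'
from h import *
t=env.capture("top")[:,:,::-1];s=env.capture("side")[:,:,::-1]
crop(t,150,130,250,230,6,"pics/t1.png");crop(s,140,180,260,310,6,"pics/s1.png")
p=env.observe()["tcp_pos"]; print(proj("side",p),proj("top",p))
E
```

```text
clock: 2.52
tcp_pos: [0.638, 0.2825, 0.1005]
tool_rot: [3.139, -0.002, -1.377]
wrist_force: [-0.8, -1.2, -0.3]
finger_gap: 0.0853
t 2.52 tcp mm [638.  282.5 100.5] yaw -78.9 gap 85.3 F [-0.8 -1.2 -0.3] q6 1.78
rotvec [ 0.002 -0.002  0.003] rows>=0.0 | shift cm now [0.21 0.13 4.05] after turn [0.22 0.14 4.05] rows>=1.0
[[194.59585521 251.98265505]] [[189.23728879 177.8868068 ]]
```

View pics/t1.png

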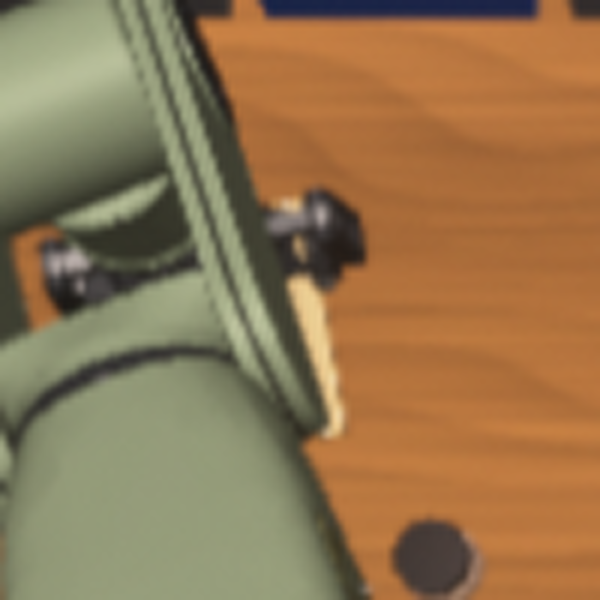

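View pics/s1.png

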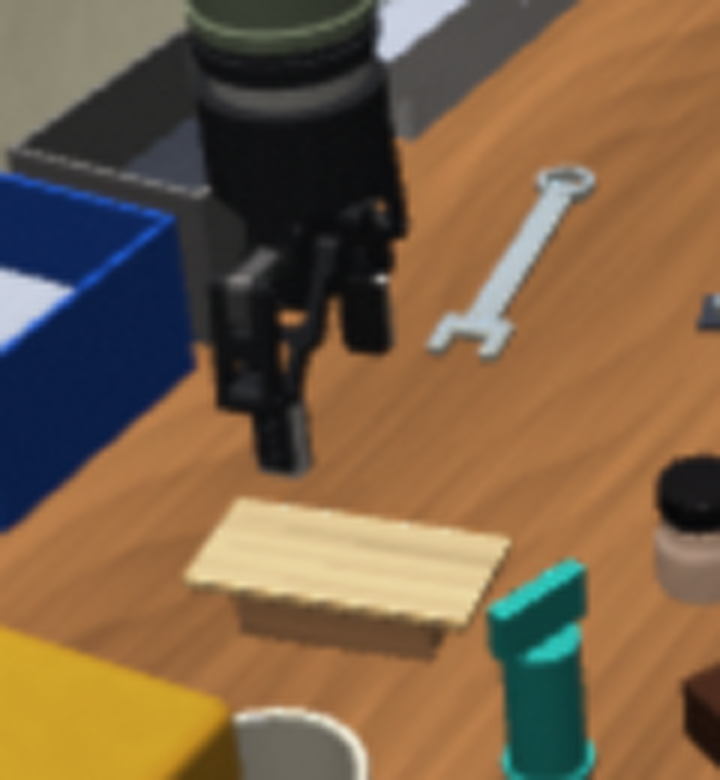

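The side crop shows the open fingers straddling the sheet, with tips at crop (285,472) and (368,350). The sheet and block are clear below, so I'm descending.

```bash
python3 -m jog '0 0 0 0.1 0.1 2.5 -1; 0 0 0 0.1 0 2.5 -1; 0 0 0 0 0 2 -1; 0 0 0 0 0 1.2 -1; 0 0 0 0 0 0.3 -1; 0 0 0 0 0 0 -1' 30;  python3 go.py 637 280 15 -79.1
```

```text
clock: 3.12
tcp_pos: [0.6465, 0.2803, 0.0293]
tool_rot: [-3.118, 0.003, -1.381]
wrist_force: [0.3, 0.5, 0.7]
finger_gap: 0.0854
t 3.12 tcp mm [646.5 280.3  29.3] yaw -79.1 gap 85.4 F [0.3 0.5 0.7] q6 1.78
rotvec [-0.023  0.003 -0.   ] rows>=0.2 | shift cm now [-0.15  0.97  1.41] after turn [-0.15  0.94  1.43] rows>=0.4
```

```bash
python3 -m jog '-0.023 0.003 0 -0.15 0.94 0.5 -1; 0 0 0 0 0 0.5 -1; 0 0 0 0 0 0.3 -1; 0 0 0 0 0 0 -1' 30;  python3 go.py 637 280 15 -79.1
```

```text
clock: 3.45
tcp_pos: [0.6388, 0.2808, 0.0204]
tool_rot: [-3.135, 0.001, -1.381]
wrist_force: [-0.2, 0.2, 0.5]
finger_gap: 0.0853
t 3.45 tcp mm [638.8 280.8  20.4] yaw -79.1 gap 85.3 F [-0.2  0.2  0.5] q6 1.78
rotvec [-0.006  0.001 -0.001] rows>=0.1 | shift cm now [0.04 0.2  0.54] after turn [0.04 0.19 0.54] rows>=0.1
```

```bash
python3 -m jog '-0.006 0 0 0.04 0.2 0.6 -1; 0 0 0 0 0 0 -1; 0 0 0 0 0 0 1; 0 0 0 0 0 0 1; 0 0 0 0 0 0 1; 0 0 0 0 0 0 1; 0 0 0 0 0 0 1; 0 0 0 0 0 0 1' 30;  python3 go.py 637 280 15 -79.1
```

```text
clock: 4.12
tcp_pos: [0.6377, 0.2805, 0.0153]
tool_rot: [-3.139, 0.002, -1.381]
wrist_force: [-0.1, 0.0, -0.2]
finger_gap: 0.0595
t 4.12 tcp mm [637.7 280.5  15.3] yaw -79.1 gap 59.5 F [-0.1  0.  -0.2] q6 1.78
rotvec [-0.002  0.002 -0.   ] rows>=0.0 | shift cm now [0.04 0.08 0.03] after turn [0.04 0.08 0.03] rows>=0.0
```

```bash
python3 -m jog '0 0 0 0 0 -1 1; 0 0 0 0 0 -2 1; 0 0 0 0 0 -3 1; 0 0 0 0 0 -3 1; 0 0 0 0 0 -3 1; 0 0 0 0 0 -1 1; 0 0 0 0 0 0 1';  python3 go.py 574.5 -72.5 150 17.4
python3 - <<'E'
from h import *
s=env.capture("side")[:,:,::-1]
crop(s,140,180,260,310,6,"pics/s2.png")
p=env.observe()["tcp_pos"]; print(proj("side",p))
E
```

```text
clock: 4.7
tcp_pos: [0.6362, 0.2796, 0.1514]
tool_rot: [3.139, 0.0, -1.381]
wrist_force: [0.0, 0.7, 0.1]
finger_gap: 0.0593
t 4.70 tcp mm [636.2 279.6 151.4] yaw -79.1 gap 59.3 F [0.  0.7 0.1] q6 1.78
rotvec [ 0.002  0.003 -1.685] rows>=13.5 | shift cm now [33.42 12.71  0.16] after turn [-16.42  31.76   0.14] rows>=8.6
[[194.61262437 236.25471208]]
```

View pics/s2.png

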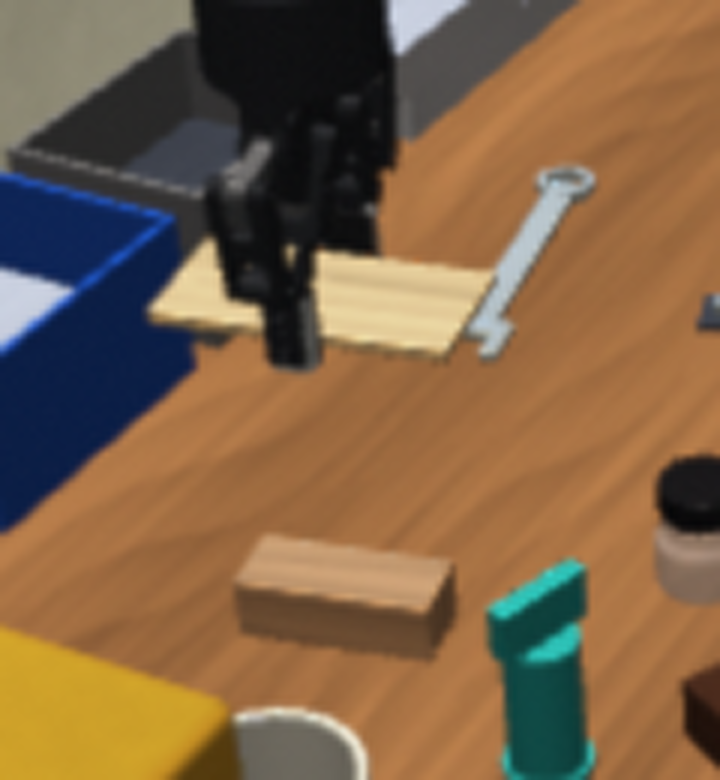

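```bash
python3 -m jog '0 0 0 1.5 0.6 -0.5 1; 0 0 0 3 1.1 0 1; 0 0 0 3.5 1.3 0 1; 0 0 0 3.5 1.3 0 1; 0 0 0 3.5 1.3 0 1; 0 0 0 3.5 1.3 0 1; 0 0 0 3.5 1.3 0 1; 0 0 0 3.5 1.3 0 1'; python3 -m jog '0 0 -0.11 1.5 0.5 0 1; 0 0 -0.12 0 0 0 1; 0 0 -0.12 0 0 0 1; 0 0 -0.12 0 0 0 1; 0 0 -0.12 0 0 0 1; 0 0 -0.12 0 0 0 1; 0 0 -0.12 0 0 0 1; 0 0 -0.12 0 0 0 1';python3 go.py 574.5 -72.5 150 17.4
```

```text
clock: 5.42
tcp_pos: [0.5808, 0.0026, 0.1428]
tool_rot: [3.115, 0.001, -1.369]
wrist_force: [-0.1, -0.3, -0.4]
finger_gap: 0.0592
clock: 6.08
tcp_pos: [0.5612, -0.0303, 0.1287]
tool_rot: [3.111, 0.054, -0.391]
wrist_force: [0.3, 0.1, -1.1]
finger_gap: 0.0589
t 6.08 tcp mm [561.2 -30.3 128.7] yaw -22.4 gap 58.9 F [ 0.3  0.1 -1.1] q6 0.33
rotvec [ 0.01   0.062 -0.694] rows>=5.6 | shift cm now [ 2.71  3.46 -2.17] after turn [ 0.    4.42 -2.13] rows>=1.2
```

```bash
python3 -m jog '0 0.03 0 0 0 -2 1; 0 0.03 -0.1 0 0 -1 1; 0 0 -0.12 0 0 0 1; 0 0 -0.12 0 0 0 1; 0 0 -0.12 0 0 0 1; 0 0 -0.12 0 0 0 1; 0 0 -0.1 0 0 0 1; 0 0 0 0 0 0 1'; python3 go.py 574.5 -72.5 130 17.4
```

```text
clock: 6.75
tcp_pos: [0.5482, -0.0356, 0.1455]
tool_rot: [3.124, 0.044, 0.323]
wrist_force: [-0.1, 0.5, -0.2]
finger_gap: 0.0593
t 6.75 tcp mm [548.2 -35.6 145.5] yaw 18.5 gap 59.3 F [-0.1  0.5 -0.2] q6 -0.37
rotvec [0.018 0.044 0.02 ] rows>=0.4 | shift cm now [1.38 4.31 1.57] after turn [1.4  4.31 1.55] rows>=1.1
```

```bash
python3 -m jog '0.018 0.044 0.02 0.7 2.1 0 1; 0 0 0 0.7 2.1 0.5 1; 0 0 0 0 0 0.5 1; 0 0 0 0 0 0 1'; python3 go.py 574 -71 90 17.4
```

```text
clock: 7.08
tcp_pos: [0.5699, -0.073, 0.1302]
tool_rot: [-3.136, 0.009, 0.293]
wrist_force: [-1.8, 0.1, -0.3]
finger_gap: 0.059
t 7.08 tcp mm [569.9 -73.  130.2] yaw 16.8 gap 59.0 F [-1.8  0.1 -0.3] q6 -0.44
rotvec [-0.005  0.009 -0.01 ] rows>=0.1 | shift cm now [ 0.49 -0.05  4.02] after turn [ 0.45 -0.07  4.02] rows>=1.0
```

```bash
python3 -m jog '-0.005 0.009 -0.01 0.5 0 2 1; 0 0 0 0 0 2 1; 0 0 0 0 0 1 1; 0 0 0 0 0 0.6 1; 0 0 0 0 0 0 1; 0 0 0 0 0 0 1'; python3 go.py 574 -71 52 17.4
python3 - <<'E'
from h import *
s=env.capture("side")[:,:,::-1];t=env.capture("top")[:,:,::-1]
crop(s,220,150,330,260,6,"pics/s3.png");crop(t,240,150,350,250,6,"pics/t3.png")
E
```

```text
clock: 7.58
tcp_pos: [0.5703, -0.0704, 0.07]
tool_rot: [-3.138, 0.006, 0.297]
wrist_force: [0.8, -1.0, -0.6]
finger_gap: 0.0591
t 7.58 tcp mm [570.3 -70.4  70. ] yaw 17.0 gap 59.1 F [ 0.8 -1.  -0.6] q6 -0.44
rotvec [-0.003  0.006 -0.007] rows>=0.1 | shift cm now [0.34 0.17 1.8 ] after turn [0.33 0.17 1.8 ] rows>=0.4
```

View pics/s3.png

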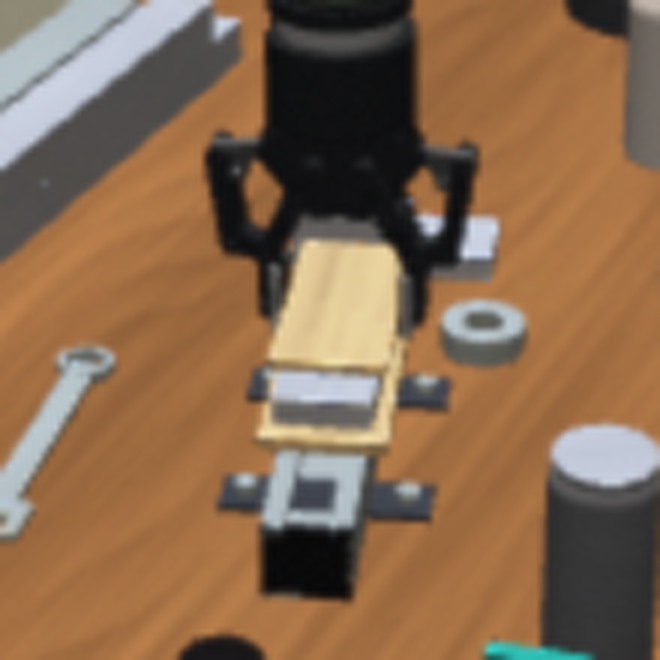

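View pics/t3.png

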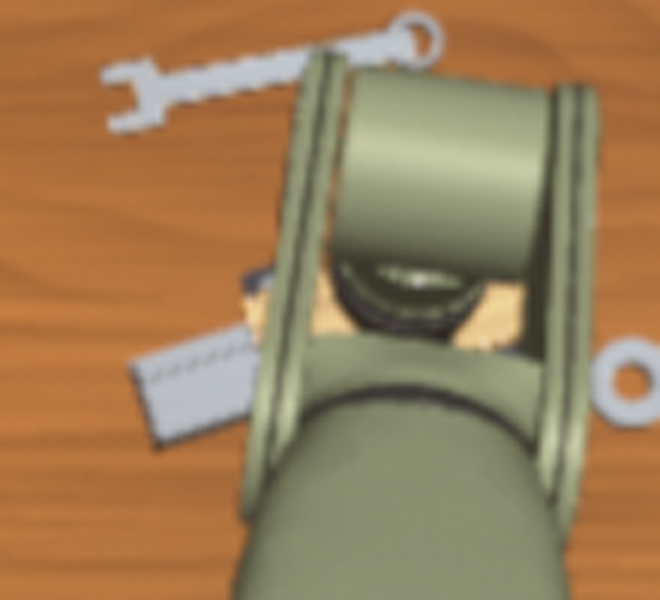

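Run:
```python
from h import *
u=np.array([np.cos(np.radians(107.4)),np.sin(np.radians(107.4))])
p=(np.array([(268,357),(388,364),(306,240),(402,250)])+.5)/6-.5+[220,150]
P=onz("side",p,.0907)[:,:2]*1000
print(P.round(1)); print("front mid->centre",P[:2].mean(0)-65*u, P.mean(0), env.observe()["tcp_pos"])
p=(np.array([(268,370),(380,378)])+.5)/6-.5+[220,150]
p=(np.array([(250,182),(370,186),(337,335),(205,332)])+.5)/8-.5+[240,175]
P=onz("side",p,.065)[:,:2]*1000; print(P, "first front mid->centre",P[2:].mean(0)-60*u)
```

```text
[[ 582.7   -5.4]
 [ 525.2  -23.5]
 [ 618.8 -126.4]
 [ 567.1 -136.8]]
front mid->centre [573.34810854 -76.47554509] [573.42201195 -73.03573504] [ 0.57079647 -0.07052203  0.07063393]
[[ 616.31111551 -122.128773  ]
 [ 570.52170053 -138.76565195]
 [ 535.00248863  -26.70053291]
 [ 581.48838855   -8.37123249]] first front mid->centre [576.18788612 -74.79030241]
```

```bash
python3 -m jog '-0.003 0.006 -0.007 0.3 0.15 0.5 1; 0 0 0 0 0 0.5 1; 0 0 0 0 0 0.4 1; 0 0 0 0 0 0 1; 0 0 0 0 0 0 1'; python3 go.py 573.5 -71 51 17.4
```

```text
clock: 8.1
tcp_pos: [0.5764, -0.0712, 0.058]
tool_rot: [3.139, -0.007, 0.305]
wrist_force: [0.3, -0.8, -1.4]
finger_gap: 0.0593
t 8.10 tcp mm [576.4 -71.2  58. ] yaw 17.4 gap 59.3 F [ 0.3 -0.8 -1.4] q6 -0.45
rotvec [ 0.003 -0.007  0.001] rows>=0.1 | shift cm now [-0.27 -0.11  0.7 ] after turn [-0.27 -0.11  0.7 ] rows>=0.2
```

```bash
python3 -m jog '0.003 -0.007 0 -0.2 -0.05 0 1; 0 0 0 -0.1 0 0.3 1; 0 0 0 0 0 0.3 1; 0 0 0 0 0 0 1'; python3 go.py 573.5 -71 51 17.4
```

```text
clock: 8.43
tcp_pos: [0.5732, -0.0718, 0.0517]
tool_rot: [-3.142, 0.0, 0.304]
wrist_force: [0.4, -0.5, -0.4]
finger_gap: 0.0591
t 8.43 tcp mm [573.2 -71.8  51.7] yaw 17.4 gap 59.1 F [ 0.4 -0.5 -0.4] q6 -0.45
rotvec [-0.     0.     0.001] rows>=0.0 | shift cm now [ 0.05 -0.07  0.07] after turn [ 0.05 -0.07  0.07] rows>=0.0
```

```bash
python3 -m jog '0 0 0 0 0 0.1 1; 0 0 0 0 0 0.05 1; 0 0 0 0 0 0 1'; python3 go.py 573.5 -71 51 17.4
```

```text
clock: 8.68
tcp_pos: [0.5732, -0.0718, 0.0502]
tool_rot: [-3.141, 0.0, 0.304]
wrist_force: [-0.2, -0.2, 0.3]
finger_gap: 0.0588
t 8.68 tcp mm [573.2 -71.8  50.2] yaw 17.4 gap 58.8 F [-0.2 -0.2  0.3] q6 -0.45
rotvec [-0.     0.     0.001] rows>=0.0 | shift cm now [ 0.06 -0.07 -0.08] after turn [ 0.06 -0.07 -0.08] rows>=0.0
```

```bash
python3 -m jog '0 0 0 0 0 0.1 0.9; 0 0 0 0 0 0 -0.5; 0 0 0 0 0 0 -0.5; 0 0 0 0 0 0 -1; 0 0 0 0 0 0 -1; 0 0 0 0 0 0 -1; 0 0 0 0 0 0 -1'; python3 go.py 573.5 -71 51 17.4; python3 -m jog '0 0 0 0 0 -0.5 -1; 0 0 0 0 0 -2 -1; 0 0 0 0 0 -3 -1; 0 0 0 0 0 -3 -1;  0 0 0 0 0 -3 -1;0 0 0 0 0 -1 -1'; python3 go.py 633 -282 160 -72.7
```

```text
clock: 9.27
tcp_pos: [0.5737, -0.0719, 0.0503]
tool_rot: [3.141, -0.001, 0.304]
wrist_force: [1.0, -0.6, -0.2]
finger_gap: 0.0855
t 9.27 tcp mm [573.7 -71.9  50.3] yaw 17.4 gap 85.5 F [ 1.  -0.6 -0.2] q6 -0.45
rotvec [ 0.001 -0.001  0.001] rows>=0.0 | shift cm now [ 0.01 -0.09 -0.07] after turn [ 0.01 -0.09 -0.07] rows>=0.0
clock: 9.77
tcp_pos: [0.5709, -0.0715, 0.1771]
tool_rot: [-3.137, 0.009, 0.304]
wrist_force: [0.7, 0.7, 0.4]
finger_gap: 0.0857
t 9.77 tcp mm [570.9 -71.5 177.1] yaw 17.4 gap 85.7 F [0.7 0.7 0.4] q6 -0.45
rotvec [0.004 0.011 1.573] rows>=12.6 | shift cm now [-0.37 21.95  1.62] after turn [21.95  0.33  1.71] rows>=5.3
```

```bash
python3 -m jog '0 0 0 0 2 0 -1; 0 0 0 0 4 0 -1; 0 0 0 0 4 0 -1; 0 0 0 0 4 0 -1; 0 0 0 0 4 0 -1; 0 0 0 0 3 0 -1; 0 0 0.12 0 0 0 -1; 0 0 0.12 0 0 0 -1';  python3 -m jog '0 0 0.12 0 0 0 -1; 0 0 0.12 0 0 0 -1; 0 0 0.12 0 0 0 -1; 0 0 0.12 0 0 0 -1; 0 0 0.12 0 0 0 -1; 0 0 0.12 0 0 0 -1; 0 0 0.12 0 0 0 -1; 0 0 0.12 0 0 0 -1'; python3 go.py 633 -282 130 -72.7
python3 - <<'E'
from h import *
s=env.capture("side")[:,:,::-1];t=env.capture("top")[:,:,::-1]
crop(s,220,150,330,260,6,"pics/s4.png");crop(t,240,150,390,260,5,"pics/t4.png");cv2.imwrite("pics/t4f.png",t);cv2.imwrite("pics/s4f.png",s)
E
```

```text
clock: 10.43
tcp_pos: [0.639, -0.2805, 0.1862]
tool_rot: [3.139, -0.004, 0.062]
wrist_force: [-0.4, 0.5, 0.7]
finger_gap: 0.0856
clock: 11.1
tcp_pos: [0.638, -0.2834, 0.1868]
tool_rot: [-3.14, -0.003, -0.936]
wrist_force: [-0.2, 0.1, -0.3]
finger_gap: 0.0859
t 11.10 tcp mm [ 638.  -283.4  186.8] yaw -53.6 gap 85.9 F [-0.2  0.1 -0.3] q6 0.50
rotvec [-0.002 -0.003  0.333] rows>=2.7 | shift cm now [-0.42  0.33  5.68] after turn [-0.28  0.44  5.68] rows>=1.4
```

View pics/s4.png

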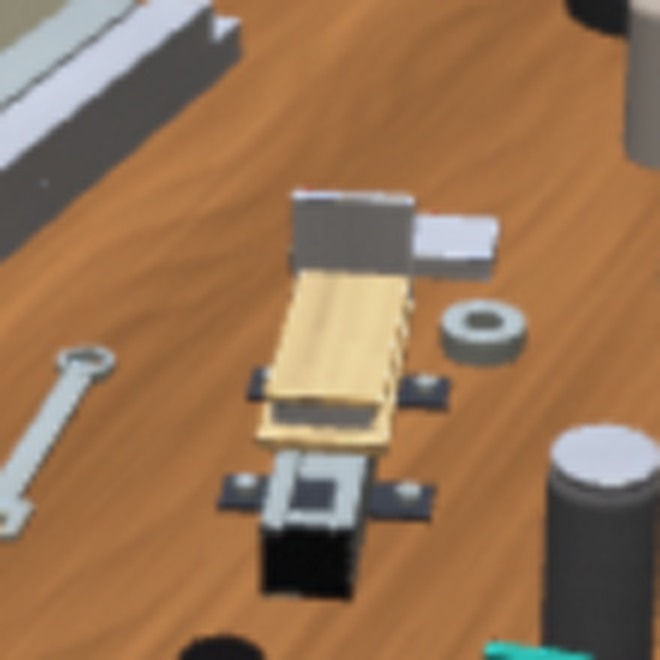

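View pics/t4.png

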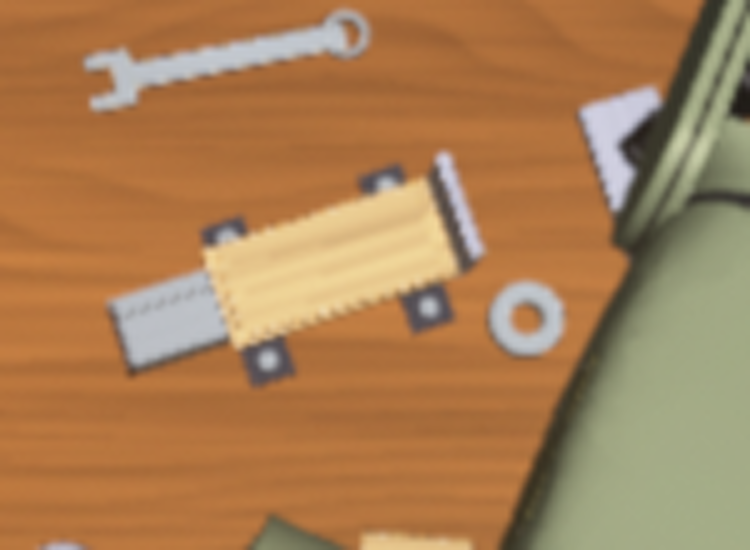

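The side crop shows the sheet lying flat on the first slab. Its top corners are near (302,270), (410,278), (384,402) and (270,393), and the slab end is visible centred below it. Now I'll measure the sheet and finish the approach to the next slab.

```bash
python3 - <<'E'
from h import *
p=(np.array([(302,270),(410,278),(384,398),(270,392)])+.5)/6-.5+[220,150]
P=onz("side",p,.071)[:,:2]*1000
d=P[[3,2]].mean(0)-P[[0,1]].mean(0)
print(P.round(1),P.mean(0),np.degrees(np.arctan2(d[1],d[0])))
E
python3 -m jog '0 0 0.11 -0.3 0.4 1 -1; 0 0 0.11 0 0 2 -1; 0 0 0.11 0 0 2 -1; 0 0 0 0 0 0 -1'; python3 go.py 633 -282 60 -72.7
```

```text
[[ 622.1 -127.8]
 [ 565.1 -143.2]
 [ 527.   -22.7]
 [ 581.6   -4.7]] [573.93605471 -74.5811799 ] 107.88146913195793
clock: 11.53
tcp_pos: [0.634, -0.2839, 0.138]
tool_rot: [-3.136, -0.006, -1.26]
wrist_force: [-0.6, 1.2, -1.0]
finger_gap: 0.0856
t 11.53 tcp mm [ 634.  -283.9  138. ] yaw -72.2 gap 85.6 F [-0.6  1.2 -1. ] q6 0.82
rotvec [-0.006 -0.006  0.009] rows>=0.1 | shift cm now [-0.25  0.09  7.8 ] after turn [-0.21  0.04  7.8 ] rows>=1.9
```

```bash
python3 -m jog '-0.006 -0.006 0.009 -0.2 0.05 2 -1; 0 0 0 0 0 2.5 -1; 0 0 0 0 0 2.5 -1; 0 0 0 0 0 2 -1; 0 0 0 0 0 1 -1; 0 0 0 0 0 0 -1'; python3 go.py 633 -282 0 -72.7
```

```text
clock: 12.03
tcp_pos: [0.6367, -0.2837, 0.0409]
tool_rot: [-3.136, -0.006, -1.238]
wrist_force: [-1.0, -0.4, -0.8]
finger_gap: 0.0856
t 12.03 tcp mm [ 636.7 -283.7   40.9] yaw -70.9 gap 85.6 F [-1.  -0.4 -0.8] q6 0.80
rotvec [-0.006 -0.006  0.031] rows>=0.3 | shift cm now [-0.31  0.32  4.09] after turn [-0.27  0.3   4.09] rows>=1.0
```

```bash
python3 -m jog '-0.006 -0.006 0.031 -0.3 0.3 1 -1; 0 0 0 0 0 1 -1; 0 0 0 0 0 0.8 -1; 0 0 0 0 0 0.5 -1; 0 0 0 0 0 0.3 -1; 0 0 0 0 0 0 -1'; python3 go.py 633 -282 0 -72.7
```

```text
clock: 12.53
tcp_pos: [0.6372, -0.2838, 0.0092]
tool_rot: [-3.134, -0.007, -1.258]
wrist_force: [-0.9, 0.3, 0.3]
finger_gap: 0.0854
t 12.53 tcp mm [ 637.2 -283.8    9.2] yaw -72.1 gap 85.4 F [-0.9  0.3  0.3] q6 0.82
rotvec [-0.008 -0.007  0.011] rows>=0.1 | shift cm now [-0.31  0.35  0.91] after turn [-0.3   0.35  0.92] rows>=0.2
```

```bash
python3 -m jog '-0.008 -0.007 0.011 -0.3 0.35 0.2 -1; 0 0 0 0 0 0.4 -1; 0 0 0 0 0 0.3 -1; 0 0 0 0 0 0 -1'; python3 go.py 633 -282 0 -72.7
```

```text
clock: 12.87
tcp_pos: [0.6336, -0.2824, 0.001]
tool_rot: [-3.141, -0.001, -1.269]
wrist_force: [0.9, 0.2, 0.3]
finger_gap: 0.0852
t 12.87 tcp mm [ 633.6 -282.4    1. ] yaw -72.7 gap 85.2 F [0.9 0.2 0.3] q6 0.83
rotvec [-0.001 -0.001 -0.   ] rows>=0.0 | shift cm now [-0.05  0.05  0.1 ] after turn [-0.05  0.05  0.1 ] rows>=0.0
```

```bash
python3 -m jog '0 0 0 0 0.05 0.1 0; 0 0 0 0 0 0 0.5; 0 0 0 0 0 0 1; 0 0 0 0 0 0 1; 0 0 0 0 0 0 1; 0 0 0 0 0 0 1; 0 0 0 0 0 0 1; 0 0 0 0 0 0 1' 60; python3 go.py 633 -282 0 -72.7
```

```text
clock: 13.53
tcp_pos: [0.6334, -0.2825, 0.0004]
tool_rot: [-3.14, -0.001, -1.269]
wrist_force: [-0.3, 0.2, -0.5]
finger_gap: 0.05
t 13.53 tcp mm [ 6.334e+02 -2.825e+02  4.000e-01] yaw -72.7 gap 50.0 F [-0.3  0.2 -0.5] q6 0.83
rotvec [-0.002 -0.001 -0.   ] rows>=0.0 | shift cm now [-0.05  0.02  0.04] after turn [-0.05  0.02  0.04] rows>=0.0
```

```bash
python3 -m jog '0 0 0 0 0 -0.5 1; 0 0 0 0 0 -1 1; 0 0 0 0 0 -2 1; 0 0 0 0 0 -3 1; 0 0 0 0 0 -3 1; 0 0 0 0 0 -3 1; 0 0 0 0 0 -3 1; 0 0 0 0 0 -1.5 1'; python3 go.py 574 -72 175 17.4
python3 - <<'E'
from h import *
s=env.capture("side")[:,:,::-1]
crop(s,240,110,370,220,6,"pics/s5.png")
E
```

```text
clock: 14.2
tcp_pos: [0.6277, -0.2801, 0.1705]
tool_rot: [3.126, 0.014, -1.269]
wrist_force: [0.2, 0.2, -2.8]
finger_gap: 0.0506
t 14.20 tcp mm [ 627.7 -280.1  170.5] yaw -72.7 gap 50.6 F [ 0.2  0.2 -2.8] q6 0.83
rotvec [ 1.000e-03  2.300e-02 -1.573e+00] rows>=12.6 | shift cm now [-21.47  -1.05  -0.16] after turn [  1.1  -21.46  -0.45] rows>=5.2
```

View pics/s5.png

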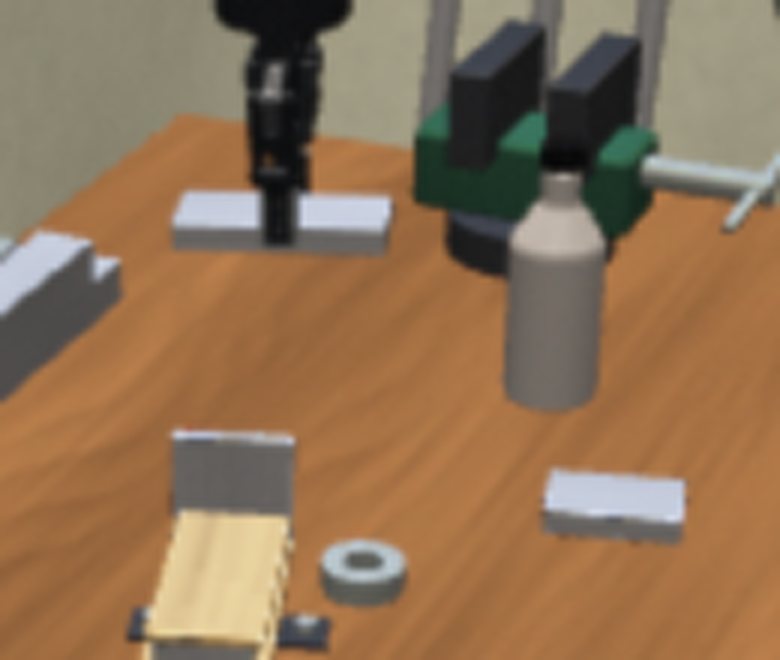

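```bash
python3 -m jog '0 0.02 -0.1 0 0 -0.3 1; 0 0 -0.12 0 0 -0.3 1; 0 0 -0.12 0 0 -0.3 1; 0 0 -0.12 0 0 0 1; 0 0 -0.12 0 0 0 1; 0 0 -0.12 0 0 0 1; 0 0 -0.12 0 0 0 1; 0 0 -0.12 0 0 0 1'; python3 -m jog '0 0 -0.12 0 0 0 1; 0 0 -0.12 0 0 0 1; 0 0 -0.12 0 0 0 1; 0 0 -0.12 0 0 0 1; 0 0 -0.12 0 0 0 1; 0 0 -0.05 0 0 0 1; 0 0 0 0 0 0 1';python3 go.py 574 -72 175 17.4
```

```text
clock: 14.92
tcp_pos: [0.6251, -0.2789, 0.1801]
tool_rot: [3.128, 0.01, -0.292]
wrist_force: [-0.1, 0.3, -3.4]
finger_gap: 0.0503
clock: 15.5
tcp_pos: [0.6197, -0.2765, 0.1718]
tool_rot: [-3.133, 0.028, 0.389]
wrist_force: [-0.3, 0.2, -3.7]
finger_gap: 0.0504
t 15.50 tcp mm [ 619.7 -276.5  171.8] yaw 22.3 gap 50.4 F [-0.3  0.2 -3.7] q6 -0.81
rotvec [-0.007  0.028  0.085] rows>=0.7 | shift cm now [  3.51 -20.66  -0.24] after turn [  1.75 -20.88  -0.32] rows>=5.0
```

```bash
python3 -m jog '-0.007 0.028 0.085 0.3 -2 -0.5 1; 0 0 0 0.3 -3.5 -0.2 1; 0 0 0 0.3 -3.5 0 1; 0 0 0 0.3 -3.5 0 1; 0 0 0 0.3 -3.5 0 1; 0 0 0 0 -3 0 1; 0 0 0 0 -1 0 1; 0 0 0 0 0 0 1'; python3 go.py 574.5 -73 110 17.4
```

```text
clock: 16.17
tcp_pos: [0.5678, -0.0749, 0.1723]
tool_rot: [-3.137, 0.008, 0.281]
wrist_force: [0.2, -1.1, -3.2]
finger_gap: 0.0501
t 16.17 tcp mm [567.8 -74.9 172.3] yaw 16.1 gap 50.1 F [ 0.2 -1.1 -3.2] q6 -0.43
rotvec [-0.005  0.008 -0.022] rows>=0.2 | shift cm now [0.75 0.03 6.22] after turn [0.7  0.02 6.23] rows>=1.5
```

```bash
python3 -m jog '-0.005 0.008 -0.022 0.7 0 2 1; 0 0 0 0 0 2 1; 0 0 0 0 0 2 1; 0 0 0 0 0 1.5 1; 0 0 0 0 0 0.5 1; 0 0 0 0 0 0 1; 0 0 0 0 0 0 1'; python3 go.py 574.5 -73 72 17.4
python3 - <<'E'
from h import *
s=env.capture("side")[:,:,::-1]
crop(s,220,150,330,260,6,"pics/s6.png")
E
```

```text
clock: 16.75
tcp_pos: [0.5776, -0.0788, 0.0901]
tool_rot: [3.135, -0.004, 0.298]
wrist_force: [0.1, 0.5, -3.3]
finger_gap: 0.0504
t 16.75 tcp mm [577.6 -78.8  90.1] yaw 17.1 gap 50.4 F [ 0.1  0.5 -3.3] q6 -0.45
rotvec [ 0.007 -0.003 -0.005] rows>=0.1 | shift cm now [-0.14 -0.66  1.8 ] after turn [-0.13 -0.65  1.81] rows>=0.5
```

View pics/s6.png

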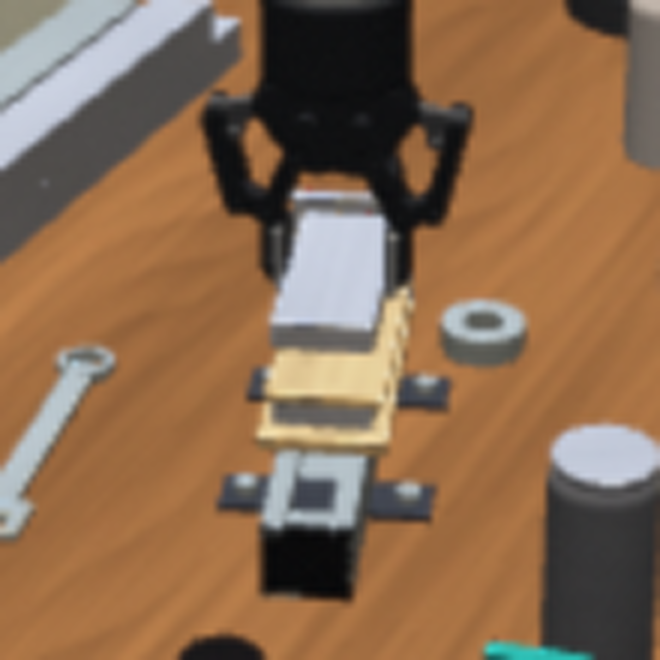

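```bash
python3 -m jog '0.007 -0.003 -0.005 -0.13 -0.65 0.2 1; 0 0 0 0 0 0.3 1; 0 0 0 0 0 0.3 1; 0 0 0 0 0 0 1'; python3 go.py 574.5 -73 72 17.4
python3 - <<'E'
from h import *
u=np.array([np.cos(np.radians(107.4)),np.sin(np.radians(107.4))])
p=(np.array([(272,325),(375,332),(302,209),(386,214)])+.5)/6-.5+[220,150]
P=onz("side",p,.1057)[:,:2]*1000
print(P.round(1),P[:2].mean(0)-60*u,P.mean(0))
E
```

```text
clock: 17.13
tcp_pos: [0.5766, -0.0734, 0.0848]
tool_rot: [3.139, -0.007, 0.303]
wrist_force: [0.1, -0.1, -3.3]
finger_gap: 0.0501
t 17.13 tcp mm [576.6 -73.4  84.8] yaw 17.3 gap 50.1 F [ 0.1 -0.1 -3.3] q6 -0.45
rotvec [ 0.002 -0.007 -0.001] rows>=0.1 | shift cm now [-0.2  -0.11  1.28] after turn [-0.19 -0.1   1.28] rows>=0.3
[[ 583.2  -11.7]
 [ 533.4  -26.1]
 [ 623.7 -132.2]
 [ 580.1 -145. ]] [576.22126029 -76.15448984] [580.06914349 -78.74632877]
```

```bash
python3 -m jog '0.002 -0.007 0 -0.2 -0.05 0.3 1; 0 0 0 0 0 0.4 1; 0 0 0 0 0 0.3 1; 0 0 0 0 0 0 1; 0 0 0 0 0 0 1'; python3 go.py 574.5 -73 72 17.4
```

```text
clock: 17.55
tcp_pos: [0.5748, -0.0734, 0.0744]
tool_rot: [3.141, -0.0, 0.303]
wrist_force: [0.1, -0.4, -2.2]
finger_gap: 0.0504
t 17.55 tcp mm [574.8 -73.4  74.4] yaw 17.4 gap 50.4 F [ 0.1 -0.4 -2.2] q6 -0.45
rotvec [ 0.001 -0.    -0.   ] rows>=0.0 | shift cm now [-0.02 -0.04  0.24] after turn [-0.02 -0.04  0.24] rows>=0.1
```

```bash
python3 -m jog '0 0 0 0 0 0.15 1; 0 0 0 0 0 0.05 1; 0 0 0 0 0 0 1'; python3 go.py; python3 -m jog '0 0 0 0 0 0.05 1; 0 0 0 0 0 0.05 1;0 0 0 0 0 0 1';python3 go.py
```

```text
clock: 17.8
tcp_pos: [0.5748, -0.0734, 0.0722]
tool_rot: [3.141, -0.0, 0.303]
wrist_force: [0.3, -0.7, -3.4]
finger_gap: 0.0504
t 17.80 tcp mm [574.8 -73.4  72.2] yaw 17.4 gap 50.4 F [ 0.3 -0.7 -3.4] q6 -0.45
clock: 18.05
tcp_pos: [0.575, -0.0734, 0.0715]
tool_rot: [3.141, -0.001, 0.303]
wrist_force: [-0.6, -0.1, -3.2]
finger_gap: 0.0504
t 18.05 tcp mm [575.  -73.4  71.5] yaw 17.4 gap 50.4 F [-0.6 -0.1 -3.2] q6 -0.45
```

```bash
python3 -m jog '0 0 0 0 0 0.1 1; 0 0 0 0 0 0 1';python3 go.py;python3 -m jog '0 0 0 0 0 0.1 1; 0 0 0 0 0 0 1';python3 go.py
```

```text
clock: 18.22
tcp_pos: [0.5752, -0.0734, 0.0717]
tool_rot: [3.14, -0.001, 0.303]
wrist_force: [0.8, -0.2, -2.5]
finger_gap: 0.0504
t 18.22 tcp mm [575.2 -73.4  71.7] yaw 17.4 gap 50.4 F [ 0.8 -0.2 -2.5] q6 -0.45
clock: 18.38
tcp_pos: [0.5755, -0.0735, 0.0715]
tool_rot: [3.14, -0.002, 0.303]
wrist_force: [-0.4, -0.8, -2.5]
finger_gap: 0.0506
t 18.38 tcp mm [575.5 -73.5  71.5] yaw 17.4 gap 50.6 F [-0.4 -0.8 -2.5] q6 -0.45
```

```bash
python3 -m jog '0 0 0 0 0 0 -0.1; 0 0 0 0 0 0 -0.3; 0 0 0 0 0 0 -0.5; 0 0 0 0 0 0 -1; 0 0 0 0 0 0 -1; 0 0 0 0 0 0 -1; 0 0 0 0 0 0 -1'; python3 go.py;  python3 -m jog '0 0 0 0 0 -0.5 -1; 0 0 0 0 0 -2 -1; 0 0 0 0 0 -3 -1; 0 0 0 0 0 -3 -1;  0 0 0 0 0 -3 -1;0 0 0 0 0 -1 -1'; python3 go.py 427 281 200 60.7
```

```text
clock: 18.97
tcp_pos: [0.5773, -0.0738, 0.0722]
tool_rot: [3.138, -0.006, 0.303]
wrist_force: [-0.5, -0.2, -0.4]
finger_gap: 0.0856
t 18.97 tcp mm [577.3 -73.8  72.2] yaw 17.4 gap 85.6 F [-0.5 -0.2 -0.4] q6 -0.45
clock: 19.47
tcp_pos: [0.5741, -0.0732, 0.1998]
tool_rot: [-3.141, 0.003, 0.303]
wrist_force: [0.5, -0.7, 0.6]
finger_gap: 0.0854
t 19.47 tcp mm [574.1 -73.2 199.8] yaw 17.4 gap 85.4 F [ 0.5 -0.7  0.6] q6 -0.45
rotvec [-0.002  0.002 -0.756] rows>=6.0 | shift cm now [-3.46e+00 -3.82e+01  1.00e-02] after turn [ 2.369e+01 -3.017e+01 -2.000e-02] rows>=9.2
```

```bash
python3 -m jog '0 0 0 -0.2 -2 0 0; 0 0 0 -0.36 -4 -0.2 0; 0 0 0 -0.36 -4 -0.2 0; 0 0 0 -0.36 -4 0 0; 0 0 0 -0.36 -4 0 0; 0 0 0 -0.36 -4 0 0; 0 0 0 -0.36 -4 0 0; 0 0 0 -0.36 -4 0 0'; python3 -m jog '0 0 -0.1 -0.36 -4 0 0; 0 0 -0.11 -0.3 -2 0 0; 0 0 -0.11 0 0 0 0; 0 0 -0.11 0 0 0 0; 0 0 -0.11 0 0 0 0; 0 0 -0.11 0 0 0 0; 0 0 -0.11 0 0 0 0; 0 0 0 0 0 0 0';python3 go.py 427 281 150 60.7
python3 - <<'E'
from h import *
s=env.capture("side")[:,:,::-1];t=env.capture("top")[:,:,::-1]
crop(s,220,150,330,260,6,"pics/s7.png");crop(t,240,150,390,260,5,"pics/t7.png");crop(s,200,170,340,330,4.5,"pics/s7b.png")
E
```

```text
clock: 20.13
tcp_pos: [0.4621, 0.2081, 0.2118]
tool_rot: [3.134, -0.017, 0.289]
wrist_force: [0.3, 0.2, 0.8]
finger_gap: 0.0427
clock: 20.8
tcp_pos: [0.4302, 0.2744, 0.2153]
tool_rot: [3.123, -0.014, 1.1]
wrist_force: [-0.8, -1.2, -0.9]
finger_gap: 0.0427
t 20.80 tcp mm [430.2 274.4 215.3] yaw 63.0 gap 42.7 F [-0.8 -1.2 -0.9] q6 -0.55
rotvec [ 0.018 -0.014  0.04 ] rows>=0.4 | shift cm now [ 0.35 -0.7   6.52] after turn [ 0.42 -0.6   6.53] rows>=1.6
```

View pics/s7.png

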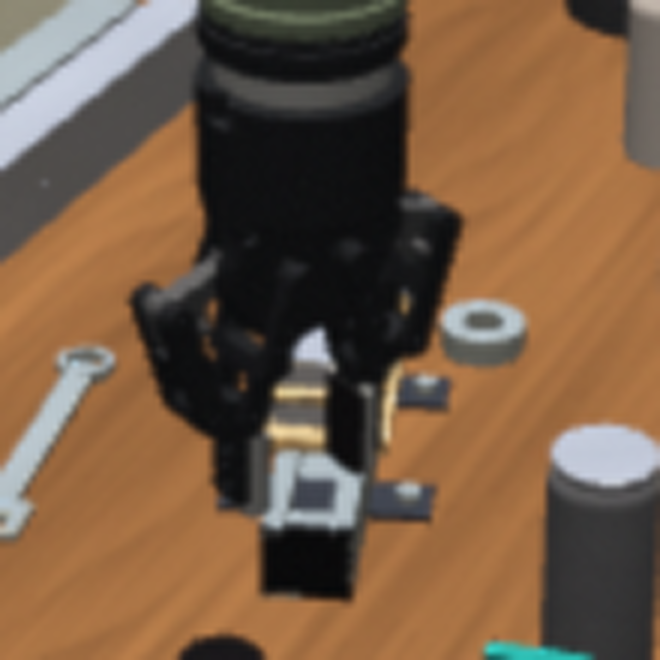

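View pics/t7.png

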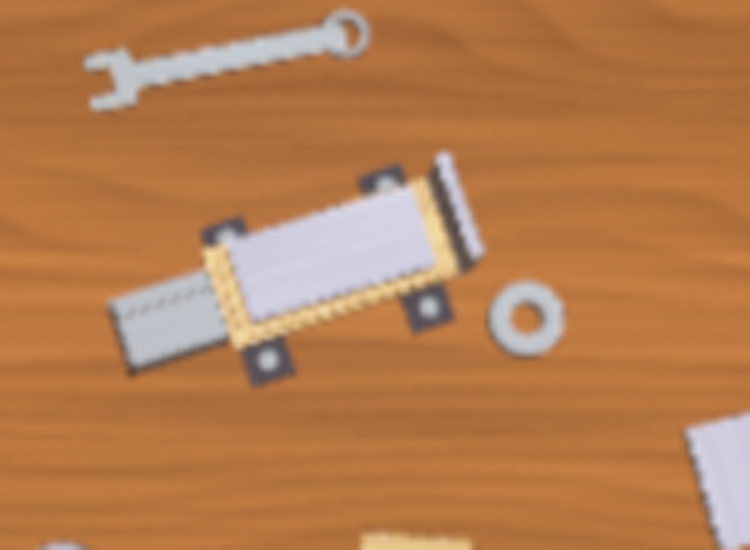

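View pics/s7b.png

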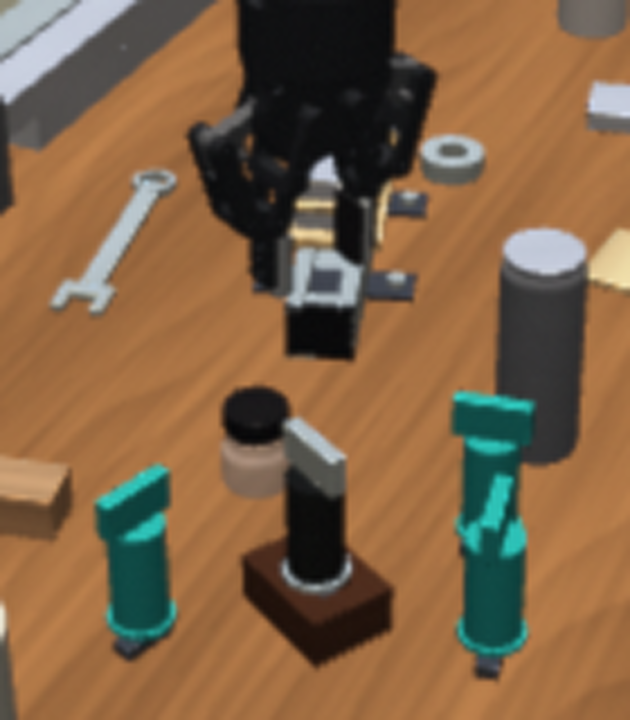

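```bash
python3 - <<'E'
from meas import *
t=cv2.cvtColor(env.capture("top"),cv2.COLOR_RGB2BGR); cv2.imwrite("pics/t8.png",t); hsv=cv2.cvtColor(t,cv2.COLOR_BGR2HSV)
H,S,V=[hsv[:,:,i].astype(int) for i in range(3)]
lav=(S<30)&(V>208)&(H>100)
rect("top",t,lav,(307,200),.087,"next on stack")
E
python3 -m jog '0.018 -0.014 0.04 0.4 -0.6 2 0; 0 0 0 0 0 2 0; 0 0 0 0 0 1.5 0; 0 0 0 0 0 0.5 0; 0 0 0 0 0 0 0'; python3 go.py 427 281 110 60.7
```

```text
next on stack top c mm 575.1 -73.2 size 115.3 x 48.0 yaw deg -72.5
clock: 21.37
tcp_pos: [0.4287, 0.2812, 0.1551]
tool_rot: [3.14, -0.004, 1.041]
wrist_force: [-0.5, -0.4, 0.3]
finger_gap: 0.043
t 21.37 tcp mm [428.7 281.2 155.1] yaw 59.7 gap 43.0 F [-0.5 -0.4  0.3] q6 -0.48
rotvec [ 0.002 -0.004 -0.018] rows>=0.1 | shift cm now [-0.12 -0.14  4.51] after turn [-0.1  -0.14  4.51] rows>=1.1
```

```bash
python3 -m jog '0.002 -0.004 -0.018 -0.1 -0.14 1.2 0; 0 0 0 0 0 1.5 0; 0 0 0 0 0 1 0; 0 0 0 0 0 0.5 0; 0 0 0 0 0 0 0'; python3 go.py 427 281 101 60.7
```

```text
clock: 21.78
tcp_pos: [0.4286, 0.2818, 0.1129]
tool_rot: [3.14, -0.004, 1.06]
wrist_force: [-0.0, -0.2, 0.3]
finger_gap: 0.043
t 21.78 tcp mm [428.6 281.8 112.9] yaw 60.7 gap 43.0 F [-0.  -0.2  0.3] q6 -0.50
rotvec [ 0.002 -0.004  0.   ] rows>=0.0 | shift cm now [-0.16 -0.11  1.19] after turn [-0.15 -0.1   1.19] rows>=0.3
```

```bash
python3 -m jog '0.002 -0.004 0 -0.15 -0.1 0.4 0; 0 0 0 0 0 0.5 0; 0 0 0 0 0 0.2 0; 0 0 0 0 0 0 0'; python3 go.py 427 281 101 60.7
python3 - <<'E'
from h import *
s=env.capture("side")[:,:,::-1]
crop(s,235,240,305,325,7,"pics/s9.png")
E
```

```text
clock: 22.12
tcp_pos: [0.4279, 0.2816, 0.1025]
tool_rot: [3.14, -0.003, 1.06]
wrist_force: [-0.1, -0.7, -0.4]
finger_gap: 0.0428
t 22.12 tcp mm [427.9 281.6 102.5] yaw 60.7 gap 42.8 F [-0.1 -0.7 -0.4] q6 -0.50
rotvec [ 0.001 -0.003  0.   ] rows>=0.0 | shift cm now [-0.09 -0.05  0.15] after turn [-0.09 -0.05  0.15] rows>=0.0
```

View pics/s9.png

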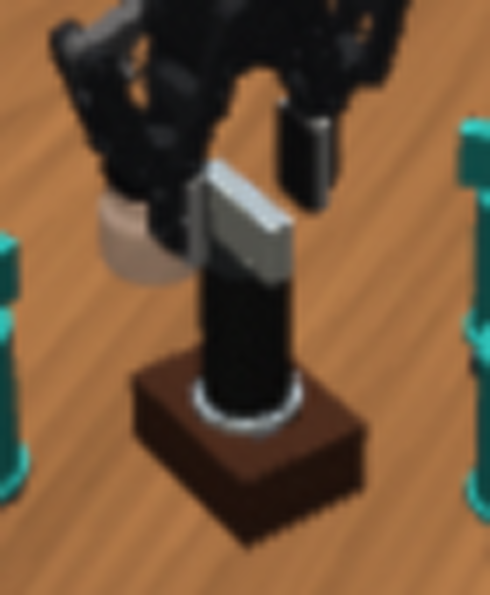

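The side crop shows the fingers either side of the grey bar, with the bar centre at crop (247,215) and the tips at (200,260) and (315,205). The tips are above the black sleeve's top. Closing now.

```bash
python3 -m jog '0 0 0 -0.05 -0.05 0.1 0.3; 0 0 0 0 0 0 0.6; 0 0 0 0 0 0 1; 0 0 0 0 0 0 1; 0 0 0 0 0 0 1; 0 0 0 0 0 0 1; 0 0 0 0 0 0 1; 0 0 0 0 0 0 1' 70; python3 go.py 427 281 101 60.7
```

```text
clock: 22.83
tcp_pos: [0.4279, 0.2819, 0.1025]
tool_rot: [3.139, -0.005, 1.06]
wrist_force: [0.7, 0.4, -0.1]
finger_gap: 0.0083
t 22.83 tcp mm [427.9 281.9 102.5] yaw 60.7 gap 8.3 F [ 0.7  0.4 -0.1] q6 -0.50
rotvec [ 0.003 -0.005  0.   ] rows>=0.0 | shift cm now [-0.12 -0.04  0.15] after turn [-0.12 -0.04  0.15] rows>=0.0
```

```bash
python3 -m jog '0 0 0 0 0 -0.5 1; 0 0 0 0 0 -1 1; 0 0 0 0 0 -1.5 1; 0 0 0 0 0 -2 1; 0 0 0 0 0 -2.5 1; 0 0 0 0 0 -2.5 1; 0 0 0 0 0 -1 1; 0 0 0 0 0 0 1'; python3 go.py 540.5 25.5 200 19
python3 - <<'E'
from h import *
s=env.capture("side")[:,:,::-1]
crop(s,215,180,325,325,5,"pics/s10.png")
E
```

```text
clock: 23.5
tcp_pos: [0.4252, 0.2801, 0.2193]
tool_rot: [-3.141, 0.001, 1.06]
wrist_force: [0.5, 1.2, -3.1]
finger_gap: 0.008
t 23.50 tcp mm [425.2 280.1 219.3] yaw 60.7 gap 8.0 F [ 0.5  1.2 -3.1] q6 -0.50
rotvec [-0.     0.001  0.728] rows>=5.8 | shift cm now [-16.56  22.51   1.93] after turn [ 2.61 27.82  1.93] rows>=6.7
```

View pics/s10.png

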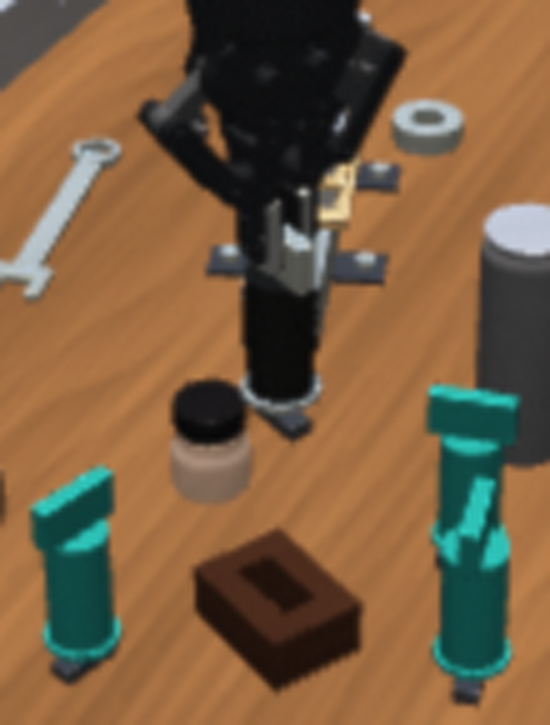

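```bash
python3 -m jog '0 0 0.1 0 0 0 1; 0 0 0.12 0 0 0 1; 0 0 0.12 0 0 0 1; 0 0 0.12 0 0 0 1; 0 0 0.12 0 0 0 1; 0 0 0.1 0 0 0 1; 0 0 0.04 0 0 0 1; 0 0 0 0 0 0 1'; python3 go.py 540.5 25.5 200 19;  python3 -m jog '0 0 0 0.2 2 0 1; 0 0 0 0.4 4 0 1; 0 0 0 0.4 4 0 1; 0 0 0 0.4 4 0 1; 0 0 0 0.4 4 0 1; 0 0 0 0.4 4 0 1; 0 0 0 0.2 3 0 1; 0 0 0 0 0 0 1'; python3 go.py 540.5 25.5 200 19
```

```text
clock: 24.22
tcp_pos: [0.4198, 0.2766, 0.2112]
tool_rot: [3.137, 0.018, 0.306]
wrist_force: [-0.5, -0.2, -3.1]
finger_gap: 0.0083
t 24.22 tcp mm [419.8 276.6 211.2] yaw 17.5 gap 8.3 F [-0.5 -0.2 -3.1] q6 0.25
rotvec [ 0.004  0.018 -0.026] rows>=0.3 | shift cm now [ 3.97 27.58  1.18] after turn [ 3.24 27.67  1.12] rows>=6.7
clock: 24.88
tcp_pos: [0.5194, 0.0374, 0.2043]
tool_rot: [3.138, 0.029, 0.325]
wrist_force: [0.5, 0.7, -2.3]
finger_gap: 0.0084
t 24.88 tcp mm [519.4  37.4 204.3] yaw 18.6 gap 8.4 F [ 0.5  0.7 -2.3] q6 -0.26
rotvec [ 0.003  0.029 -0.006] rows>=0.2 | shift cm now [1.63 1.8  0.39] after turn [1.61 1.81 0.43] rows>=0.6
```

```bash
python3 -m jog '0.003 0.029 -0.006 1.6 1.8 0.4 1; 0 0 0 0 0 1.5 1; 0 0 0 0 0 1.5 1; 0 0 0 0 0 1 1; 0 0 0 0 0 0 1'; python3 go.py 540.5 25.5 150 19
```

```text
clock: 25.3
tcp_pos: [0.5396, 0.0224, 0.1551]
tool_rot: [-3.139, 0.004, 0.331]
wrist_force: [-0.4, 0.1, -2.9]
finger_gap: 0.0083
t 25.30 tcp mm [539.6  22.4 155.1] yaw 18.9 gap 8.3 F [-0.4  0.1 -2.9] q6 -0.31
rotvec [-0.003  0.004 -0.001] rows>=0.0 | shift cm now [ 0.19 -0.26  0.51] after turn [ 0.19 -0.26  0.51] rows>=0.1
```

```bash
python3 -m jog '-0.003 0.004 0 0.19 -0.26 0.3 1; 0 0 0 0 0 0.3 1; 0 0 0 0 0 0 1'; python3 go.py 540.5 25.5 140 19
python3 - <<'E'
from h import *
s=env.capture("side")[:,:,::-1];t=env.capture("top")[:,:,::-1]
crop(s,230,165,315,260,8,"pics/s11.png");crop(t,230,150,350,250,6,"pics/t11.png")
p=env.observe()["tcp_pos"]
b=p-[0,0,.0905]; print(((proj("side",[b])+.5-[230,165])*8-.5))
# expected slot mid/top and bar
a=np.radians(109);u=np.array([np.cos(a),np.sin(a),0]);v=np.array([-u[1],u[0],0]);c=np.array([.5624,-.038,.041])
for x,y in [(.035,.011),(.035,-.011),(.099,-.011),(.099,.011)]: print((proj("side",[c+x*u+y*v])+.5-[230,165])*8-.5)
E
```

```text
clock: 25.55
tcp_pos: [0.5398, 0.0269, 0.1483]
tool_rot: [-3.141, 0.002, 0.333]
wrist_force: [-0.0, -0.5, -2.2]
finger_gap: 0.0082
t 25.55 tcp mm [539.8  26.9 148.3] yaw 19.1 gap 8.2 F [-0.  -0.5 -2.2] q6 -0.30
rotvec [-0.     0.002  0.001] rows>=0.0 | shift cm now [0.02 0.15 0.83] after turn [0.02 0.15 0.83] rows>=0.2
[[344.61383162 495.75605161]]
[[383.80466774 489.10195179]]
[[325.87001179 486.34959026]]
[[306.5390609  579.69677029]]
[[366.78172667 582.7094689 ]]
```

View pics/s11.png

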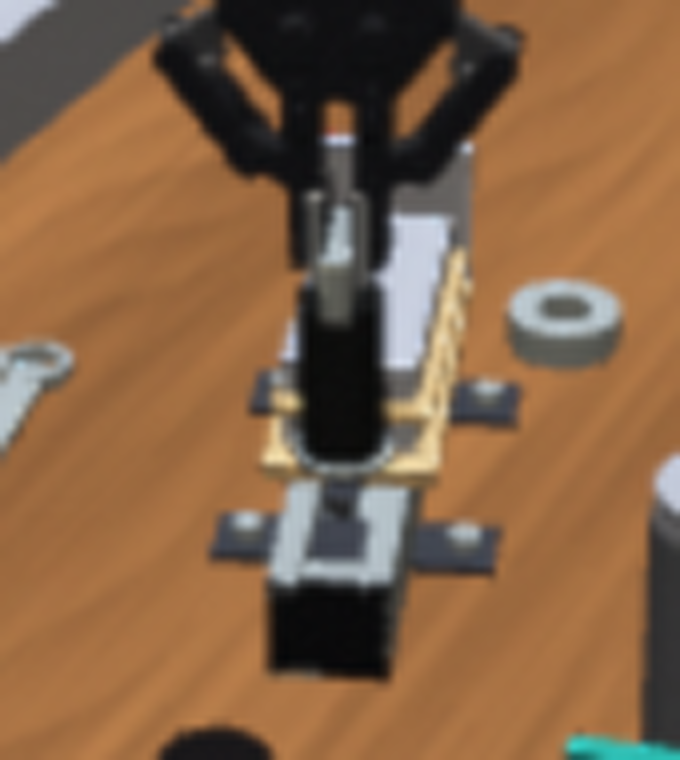

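View pics/t11.png

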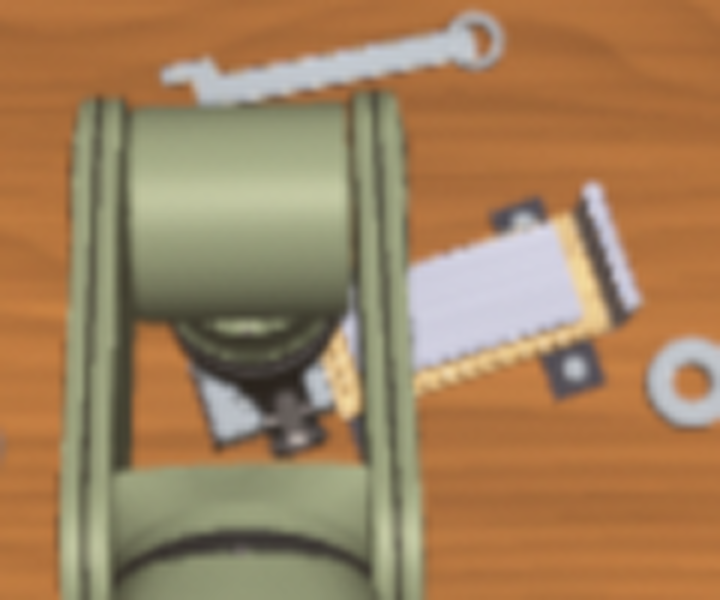

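```bash
python3 -m jog '0 0.002 0 0.1 0.1 0.5 1; 0 0 0 0 0 0.5 1; 0 0 0 0 0 0.4 1; 0 0 0 0 0 0 1'; python3 go.py 541 25.5 125 19
```

```text
clock: 25.98
tcp_pos: [0.5427, 0.0266, 0.1355]
tool_rot: [3.14, -0.005, 0.334]
wrist_force: [-0.7, -0.4, -2.6]
finger_gap: 0.0079
t 25.98 tcp mm [542.7  26.6 135.5] yaw 19.1 gap 7.9 F [-0.7 -0.4 -2.6] q6 -0.31
rotvec [ 0.001 -0.005  0.002] rows>=0.0 | shift cm now [-0.2   0.04  1.04] after turn [-0.19  0.05  1.05] rows>=0.3
```

```bash
python3 -m jog '0 -0.005 0 -0.2 0.05 0 1; 0 0 0 0 0 0.1 1; 0 0 0 0 0 0 1'; python3 go.py 541 25.5 125 19
python3 - <<'E'
from h import *
s=env.capture("side")[:,:,::-1]
crop(s,250,195,305,260,11,"pics/s12.png")
E
```

```text
clock: 26.23
tcp_pos: [0.5406, 0.0252, 0.134]
tool_rot: [3.14, 0.001, 0.333]
wrist_force: [0.5, 0.1, -2.0]
finger_gap: 0.0083
t 26.23 tcp mm [540.6  25.2 134. ] yaw 19.1 gap 8.3 F [ 0.5  0.1 -2. ] q6 -0.31
rotvec [0.001 0.001 0.002] rows>=0.0 | shift cm now [ 0.05 -0.02  0.9 ] after turn [ 0.05 -0.02  0.9 ] rows>=0.2
```

View pics/s12.png

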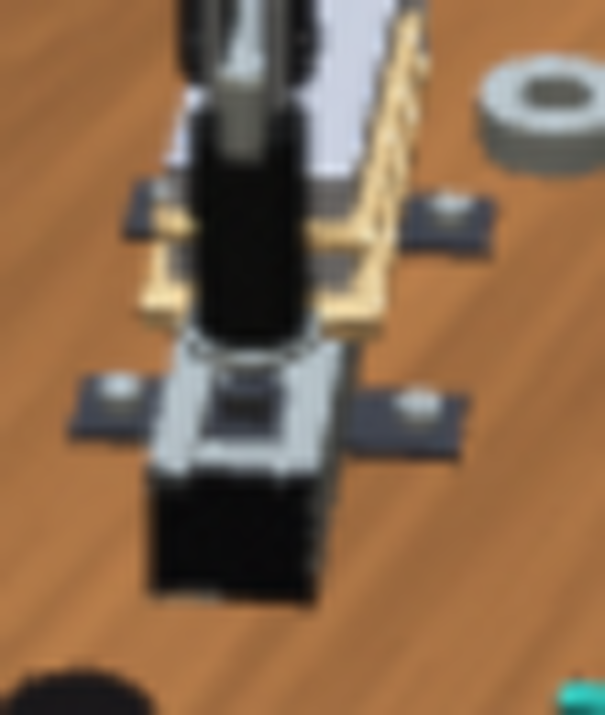

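The head's front end, at crop (246,395), sits midway between the slot edges at about 205 and 285, so I'm lowering it.

```bash
python3 -m jog '0 0 0 0 0 0.4 1; 0 0 0 0 0 0.4 1; 0 0 0 -0.05 0 0.3 1; 0 0 0 0 0 0 1'; python3 go.py 541 25.5 114 19
```

```text
clock: 26.62
tcp_pos: [0.5405, 0.0249, 0.1224]
tool_rot: [3.14, -0.0, 0.333]
wrist_force: [-0.1, 0.1, -2.5]
finger_gap: 0.0084
t 26.62 tcp mm [540.5  24.9 122.4] yaw 19.1 gap 8.4 F [-0.1  0.1 -2.5] q6 -0.31
rotvec [ 0.002 -0.     0.002] rows>=0.0 | shift cm now [ 0.07 -0.04  0.84] after turn [ 0.07 -0.04  0.84] rows>=0.2
```

```bash
python3 -m jog '0.002 0 0 0.03 0 0.3 1; 0 0 0 0 0 0.25 1; 0 0 0 0 0 0.15 1; 0 0 0 0 0 0 1'; python3 go.py 541 25.5 114 19
```

```text
clock: 26.95
tcp_pos: [0.5406, 0.025, 0.1143]
tool_rot: [-3.141, 0.0, 0.333]
wrist_force: [0.7, -0.4, -2.5]
finger_gap: 0.008
t 26.95 tcp mm [540.6  25.  114.3] yaw 19.1 gap 8.0 F [ 0.7 -0.4 -2.5] q6 -0.31
rotvec [-0.001  0.     0.002] rows>=0.0 | shift cm now [ 0.05 -0.03  0.03] after turn [ 0.05 -0.03  0.03] rows>=0.0
```

```bash
python3 -m jog '0 0 0.06 0 0 0 1; 0 0 0.08 0 0 0 1; 0 0 0.08 0 0 0 1; 0 0 0.08 0 0 0 1; 0 0 0 0 0 0 1'; python3 go.py 540.6 25 114.3 -71
```

```text
clock: 27.37
tcp_pos: [0.5408, 0.025, 0.1141]
tool_rot: [-3.141, 0.0, 0.019]
wrist_force: [-0.6, 0.2, -2.7]
finger_gap: 0.0083
t 27.37 tcp mm [540.8  25.  114.1] yaw 1.1 gap 8.3 F [-0.6  0.2 -2.7] q6 0.00
rotvec [-0.000e+00  1.000e-03  1.259e+00] rows>=10.1 | shift cm now [-0.02  0.   -0.02] after turn [-0.    0.02 -0.02] rows>=0.0
```

```bash
python3 -m jog '0 0 0.08 0 0 0 1; 0 0 0.08 0 0 0 1; 0 0 0.08 0 0 0 1; 0 0 0.08 0 0 0 1; 0 0 0.08 0 0 0 1; 0 0 0.08 0 0 0 1; 0 0 0 0 0 0 1'; python3 go.py 540.6 25 114.3 -71
```

```text
clock: 27.95
tcp_pos: [0.5413, 0.0251, 0.1146]
tool_rot: [-3.141, -0.0, -0.468]
wrist_force: [-1.2, -0.9, -2.0]
finger_gap: 0.0082
t 27.95 tcp mm [541.3  25.1 114.6] yaw -26.8 gap 8.2 F [-1.2 -0.9 -2. ] q6 0.49
rotvec [-0.001 -0.     0.771] rows>=6.2 | shift cm now [-0.05  0.04  0.03] after turn [-0.01  0.07  0.03] rows>=0.0
```

```bash
python3 -m jog '0 0 0.08 0 0 0 1; 0 0 0.1 0 0 0 1; 0 0 0.1 0 0 0 1; 0 0 0.1 0 0 0 1; 0 0 0.1 0 0 0 1; 0 0 0.1 0 0 0 1; 0 0 0.1 0 0 0 1; 0 0 0.08 0 0 0 1'; python3 -m jog '0 0 0 0 0 0 1'; python3 go.py 540.6 25 113.5 -71
```

```text
clock: 28.62
tcp_pos: [0.5416, 0.0251, 0.115]
tool_rot: [-3.14, 0.0, -1.233]
wrist_force: [-0.1, -0.5, -2.3]
finger_gap: 0.0084
clock: 28.7
tcp_pos: [0.5417, 0.0251, 0.115]
tool_rot: [-3.139, -0.0, -1.231]
wrist_force: [0.0, -0.3, -3.3]
finger_gap: 0.008
t 28.70 tcp mm [541.7  25.1 115. ] yaw -70.5 gap 8.0 F [ 0.  -0.3 -3.3] q6 1.26
rotvec [-0.002 -0.     0.008] rows>=0.1 | shift cm now [-0.02  0.11  0.15] after turn [-0.02  0.11  0.15] rows>=0.0
```

Turned a full 90°. Now I'll lower the post until the collar rests on the strut.

```bash
python3 -m jog '0 0 0.008 0 0.05 0.1 1; 0 0 0 0 0 0.1 1; 0 0 0 0 0 0 1'; python3 go.py; python3 -m jog '0 0 0 0 0 0.1 1; 0 0 0 0 0 0.05 1; 0 0 0 0 0 0 1'; python3 go.py
```

```text
clock: 28.95
tcp_pos: [0.5415, 0.025, 0.1135]
tool_rot: [-3.138, -0.0, -1.23]
wrist_force: [-0.1, 1.1, -1.9]
finger_gap: 0.0081
t 28.95 tcp mm [541.5  25.  113.5] yaw -70.5 gap 8.1 F [-0.1  1.1 -1.9] q6 1.25
clock: 29.2
tcp_pos: [0.5416, 0.025, 0.1135]
tool_rot: [-3.138, -0.0, -1.226]
wrist_force: [-0.3, -0.0, -1.9]
finger_gap: 0.0083
t 29.20 tcp mm [541.6  25.  113.5] yaw -70.2 gap 8.3 F [-0.3 -0.  -1.9] q6 1.25
```

```bash
python3 -m jog '0 0 0 0 0 0 0.5; 0 0 0 0 0 0 0; 0 0 0 0 0 0 0; 0 0 0 0 0 0 0; 0 0 0 0 0 0 0'; python3 go.py; python3 -m jog '0 0 0 0 0 -0.5 0; 0 0 0 0 0 -1 0; 0 0 0 0 0 -2 0; 0 0 0 0 0 -3 0; 0 0 0 0 0 -3 0; 0 0 0 0 0 -2 0; 0 0 0 0 0 0 0'; python3 go.py 400 -200 230 -70
```

```text
clock: 29.62
tcp_pos: [0.5429, 0.025, 0.1136]
tool_rot: [-3.135, -0.001, -1.224]
wrist_force: [0.8, -0.2, 0.3]
finger_gap: 0.0429
t 29.62 tcp mm [542.9  25.  113.6] yaw -70.1 gap 42.9 F [ 0.8 -0.2  0.3] q6 1.25
clock: 30.2
tcp_pos: [0.5416, 0.0249, 0.2365]
tool_rot: [-3.136, -0.001, -1.224]
wrist_force: [0.6, -0.5, 0.8]
finger_gap: 0.0425
t 30.20 tcp mm [541.6  24.9 236.5] yaw -70.1 gap 42.5 F [ 0.6 -0.5  0.8] q6 1.25
rotvec [-0.005 -0.001 -0.002] rows>=0.0 | shift cm now [16.33 20.97  0.55] after turn [16.29 21.    0.65] rows>=6.4
```

Retracting clear, then a final check in both cameras.

```bash
python3 -m jog '0 0 0 1.5 2 0 0; 0 0 0 2.4 3 0 0; 0 0 0 2.4 3 0 0; 0 0 0 2.4 3 0 0; 0 0 0 2.4 3 0 0; 0 0 0 2.4 3 0 0; 0 0 0 1.5 2 0 0; 0 0 0 0 0 0 0'; python3 go.py
python3 - <<'E'
from meas import *
s=cv2.cvtColor(env.capture("side"),cv2.COLOR_RGB2BGR);t=cv2.cvtColor(env.capture("top"),cv2.COLOR_RGB2BGR)
cv2.imwrite("pics/tf.png",t);cv2.imwrite("pics/sf.png",s)
crop(s,230,165,315,260,8,"pics/s13.png");crop(t,240,160,350,240,7,"pics/t13.png")
hsv=cv2.cvtColor(t,cv2.COLOR_BGR2HSV); H,S,V=[hsv[:,:,i].astype(int) for i in range(3)]
rect("top",t,(S<30)&(V>208)&(H>100),(307,200),.087,"next")
E
```

```text
clock: 30.87
tcp_pos: [0.4101, -0.1864, 0.2357]
tool_rot: [-3.13, -0.004, -1.216]
wrist_force: [0.1, 1.0, -0.0]
finger_gap: 0.0428
t 30.87 tcp mm [ 410.1 -186.4  235.7] yaw -69.7 gap 42.8 F [ 0.1  1.  -0. ] q6 0.76
next top c mm 575.1 -73.2 size 115.3 x 48.0 yaw deg -72.5
```

View pics/s13.png

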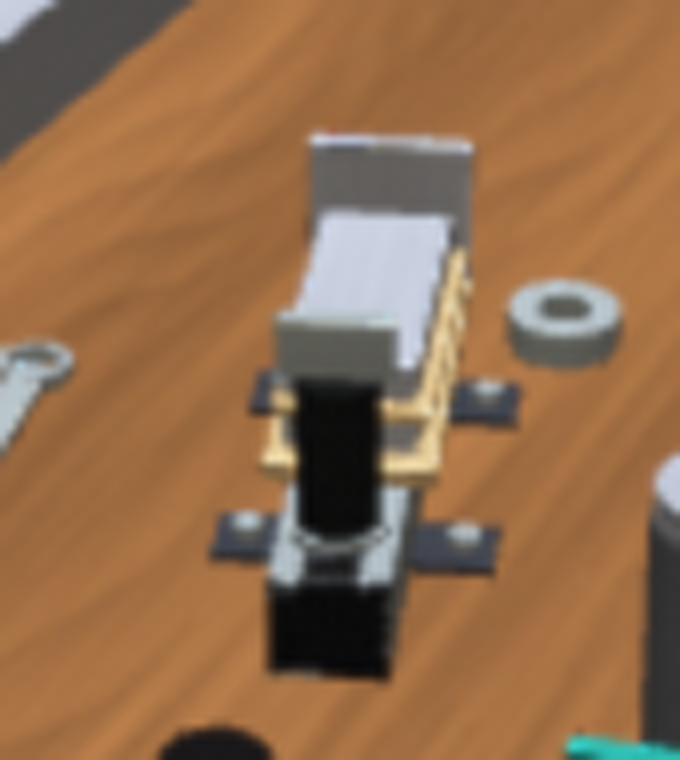

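View pics/t13.png

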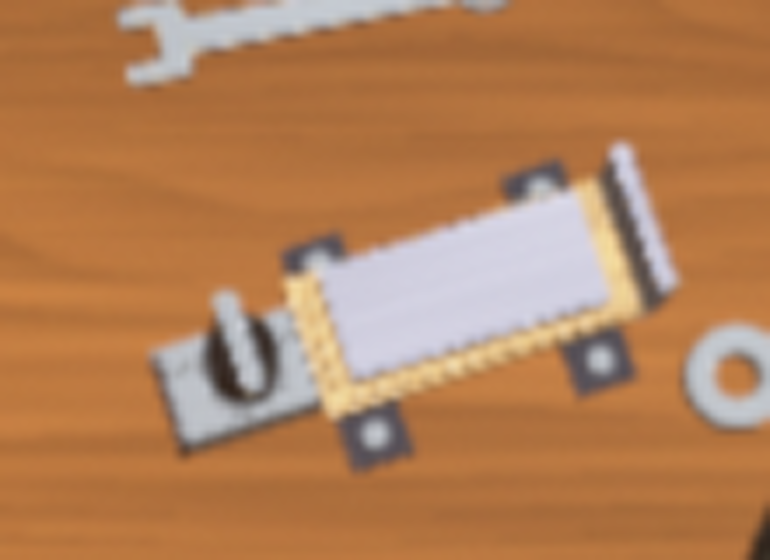

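View pics/tf.png

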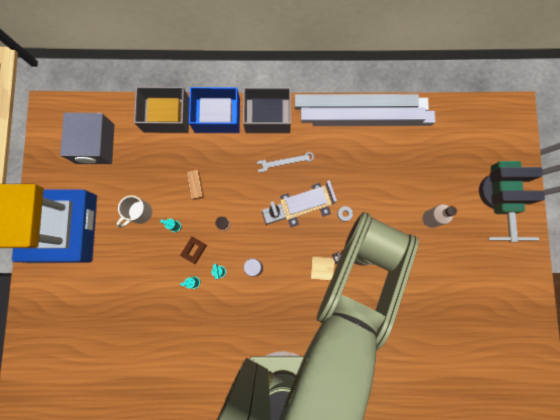

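Both views show the same thing. The stack is square, the post stands upright at top-crop (240,355) with its bar across the strut and its collar down, and the bystanders are where they were. Handing in.

```bash
python3 -c "
from cell import env
print(env.close_job())"
```

```text
the job is handed in; nothing more can be done
None
```

I handed the job in at about 31 s of the 72 s allowed, with the stack built and the stop post locked in the slot; `close_job()` gave no verdict.

- **Sheet:** it lies flat on the first slab. The side camera puts its centre about 2 mm from the slab's, and it is square to within about 1°.
- **Next slab:** I used the 120 mm slab. The top camera puts its centre about 2.4 mm from the first slab's and square with it. The two bare slabs were kept apart by the sheet throughout.
- **Stop post:** it went in along the slot, turned 90°, and stopped coming down at the expected collar height. It is released and stands upright with its grip bar across the strut.
- **Other things on the bench:** the bystanders and the turquoise look-alikes look unmoved in the last pictures. I compared them by eye and did not measure them.

No check failed. The two cameras disagreed by 2–3 mm on the first slab's position, which is about the calibration error and well inside the tolerances. The first slab is hidden under the sheet, so I could not measure it again directly. The head under the lips cannot be seen, so its position rests on the height reading and the direction of the bar.

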